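# Hold a brass angle in the brazing jig for the tack

### The job

Clear the two brass offcuts from the jig plate into the scrap bin, then seat the brass angle tight in the jig: upright leg flat against the fence, left end butted on the stop block, flat leg flat on the plate. Finish while holding it there for the tack with one firm slanting push of about 15 N down and 15 N against the fence, and do not let go. Leave everything else on the table where it is.

Things in the scene. Friction and masses are not known exactly. Their poses are not given: they have to be found in the camera images.
- plate: fixed flat steel jig plate on the table, 240 (x) x 360 (y) x 15 thick, with bolt holes; origin at the centre of its underside, so its top is 15 above the origin. Its x axis points away from the robot, more or less.
- fence: fixed steel fence bolted on the plate, 300 long, 40 high, upright 6 thick, its foot behind. Origin on the plate's top, at the middle of the foot of its flat working face, which looks towards the robot (-x of its frame); y runs along the face (robot's left), z up.
- stop: fixed steel stop block on the plate in front of the fence's left part, 44 (x) x 30 (y) x 28 high, screw head to 37. Axes parallel to the fence's. Origin on the plate's top where the stop's flat face meets the fence's face line; the stop's face looks along -y, to the angle; the block spans y 0..30, x -45..-2.
- angle: loose brass angle (L), 120 long, 0.7 kg, legs 45 wide and 8 thick, one flat on the plate, the other upright on the fence's side. Origin at mid-length on the outer bottom edge ; x to the fence, y along its length (robot's left), z up. Upright x -8..0, z 0..45; flat leg x -45..0, z 0..8; inside corner open to the robot and upwards. Slides easily (friction about 0.35); pushed high up it can tip.
- angle_left (a point): left end of the angle's outer bottom edge (y +60 in the angle's frame); this end butts the stop's face
- angle_right (a point): right end of the angle's outer bottom edge (y -60)
- offcut_a: loose chunky brass offcut, a stepped bar end, 36 (x) x 24 (y) x 22 high, 30 high over its +x half, about 0.17 kg, lying on the plate between angle and fence; origin at the centre of its underside. Grip it across its 24 mm width (y).
- offcut_b: loose chunky brass offcut, a stub of a casting gate, 42 (x) x 22 to 26 (y) x 26 to 30 high, about 0.19 kg, lying on the plate between angle and fence, to the right of the other; origin under its middle. Grip it across its width (y).
- scrap_bin: fixed open square bin of dark sheet steel with a few scraps in it, 140 x 140 x 70 high, walls 3, standing on the table beside the plate, right or left; origin at the centre of its underside, mouth at z 70.
- flux_pot: lidded round steel pot with a wooden knob, 130 across, 110 tall, standing beside the plate on the side where the scrap bin is not; origin at the centre of its underside. Bystander.
- try_square: small steel try square lying flat on the plate's near left part, stock 65 x 14 x 14, thin blade 75 long; origin under the stock's middle. Bystander.
- foot_a: turned brass foot, 48 across, 80 tall, standing beyond the plate; origin at the centre of its underside. Bystander.
- foot_b: second turned brass foot, like the first. Bystander.
- tongs: steel tongs, 250 long, 13 high, lying on the left of the table; origin at the rivet. Bystander.
- hammer: hammer, 260 long, lying on the right of the table. Bystander.
- wire_brush: wooden wire brush, 225 long, 26 high, lying on the right between the robot and the plate; origin under its middle. Bystander.

How it is judged:
By the outcome, as a careful person would: the job done as asked, in the order asked, and still so for the second after the job is handed in, while the arm keeps its last pose, push and grip.
It also fails if it takes over 69 s, if anything falls off the work surface, if the arm or the gripper's body presses on something with over 40 N, if the wrist force passes 120 N, or if a joint passes its speed limit or range.

### The arm

A 7-joint arm with a two-finger parallel gripper is mounted at the origin on the work surface. World frame = base frame: x ahead of the robot, y to its left, z up, the work surface at z = 0. Lengths are in m, angles in rad, forces in N, time in s.
With the tool pointing down it reaches from about 0.425 to 0.875 m from the base axis. Payload 4.7 kg.
Tool frame: the origin (TCP) lies midway between the tips of the shut fingers; the grasp point (between the pads) lies 19 mm behind it; z points along the fingers, y is the direction in which the jaws open and shut (so a half turn about z gives the same grasp; the last joint's range is limited). The gripper opens to 87 mm and grips with 3 to 60 N. Pads are 19 mm wide; open, the fingers measure 117 mm over their backs; the gripper's body (75 mm by 190 mm) begins 51 mm behind the grasp point.
Start: joints at [-1.213, 0.321, -0.07, 1.45, 0.023, 1.371, -0.057], TCP at [0.219, 0.612, 0.223] pointing down, gripper open.
Joint ranges: [-2.86, 2.86], [-0.3, 2.09], [-1.38, 1.24], [0.06, 2.45], [-1.56, 4.7], [0.09, 2.05], [-2.69, 2.69]. Speed limits (rad/s): [2.57, 2.57, 3.14, 3.14, 3.14, 3.14, 3.14].

### API

Orientations are given as a rotation vector (axis times angle).
In Python, from bench import * gives the robot as it stands. The module is installed in compiled form; this text tells all that it offers.
- The arm moves only by the tool play_rows, never from a script. Its argument "series" is one flat list of numbers, 7 for each row, row after row: the opening in per cent of the stroke, from 0 (shut) to 100 (fully open), then the shift along the tool's x, y, z in m, then the turn, a rotation vector about the tool's x, y, z in degrees. In form: [fingers, tx, ty, tz, rx, ry, rz, fingers, tx, ty, tz, rx, ry, rz, ...]. A call has 1 to 10 rows; each row is the pose to reach, as a shift and turn from the pose commanded when the call began, along the tool's axes at that moment; what a row does not reach only later rows make up. A row lasts 1/12 s, in which the tool goes at most 41.7 mm and 7.16 degrees, less where a joint would pass 70% of its speed; a pose out of reach is approached as far as the arm can. A call with a gripper value outside its range is refused whole. The fingers move at their own pace and stop on an object; "force" is the grip in N (left out, the last holds). Time passes only in rows, so rows that repeat a pose let the fingers close. It gives the time, the measured TCP pose, the force and the opening at its end, in the units of the state.
- get_state(): the state, without advancing time (a new reading comes with each control period).
- get_image(name): name is "side" or "top" or "wrist"; returns a dict with "frame" (384x512x3 uint8, red, green, blue), "fx", "fy", "cx", "cy" (pixels), "R" (3x3) and "t" (3): a world point X has camera coordinates R X + t. Camera axes: x right, y down, z forward; pixel columns grow to the right and rows downward; lengths in m; the calibration is good to about 2 mm. A picture is of the moment at which its call begins. There is no depth.
- close_job(): hands the job in, once; it reports no verdict.
The state is a dict: "time": time; "joint_positions": joint angles; "qd": joint speeds; "joint_torque": joint torques, N m; "position": TCP position; "tool_rot": TCP orientation; "ft_force": force on the tool from outside, world axes, zero at the start; "torque": the same for the moment, N m; "grip_width": opening from 0.0 (shut) to 1.0 (fully open).
Only numpy, scipy, OpenCV 4.12 (cv2) and the standard library are available. Lean on these libraries where they do the work, as an engineer would, in place of code of your own. Each camera call takes 0.05 s, during which the arm holds its last target.

## Working session

There is one attempt and no reset: what is moved stays moved. The work goes in short steps, Python scripts to look and compute and a tool call to move; the robot and the scene stay as the last step left them, time stands still between calls to the robot, and variables do not carry over. Pictures are saved under pics/ and viewed, and the job is handed in when it is done.

Besides the shell and the picture viewer there is one more tool, called as name(argument=value, ...) on one line, values as JSON. play_rows: Moves the arm, as the interface text tells. Its arguments: {"type":"object","properties":{"series":{"type":"array"},"force":{"type":"number"}},"required":["series"]}

```bash
mkdir -p pics
python3 - <<'E'
from bench import *
import cv2
s=get_state()
for k,v in s.items(): print(k,v)
for n in ("side","top","wrist"):
    d=get_image(n); cv2.imwrite(f"pics/{n}0.png",cv2.cvtColor(d["frame"],cv2.COLOR_RGB2BGR))
    print(n,d["fx"],d["fy"],d["cx"],d["cy"],d["R"],d["t"])
E
```

```text
time 0.0
joint_positions [-1.21290601  0.32181358 -0.07009035  1.45168555  0.02260006  1.37082585
 -0.05689554]
qd [ 0.0004258   0.00079195  0.00078896 -0.00146937 -0.00126762  0.00100307
 -0.00197408]
joint_torque [ 1.71232268e-04 -4.91296613e+01 -4.03988706e-01 -3.12518191e+01
 -6.39714953e-02  4.39231354e-02  1.63482664e-04]
position [0.21894014 0.61141164 0.2214624 ]
tool_rot [-5.37265828e-01 -3.09507133e+00  3.03303104e-03]
ft_force [ 0.62328548  0.53462622 -0.04224519]
torque [-0.01098595 -0.03811815 -0.00323373]
grip_width 1.001332186664421
side 386.15319891627394 386.15319891627394 259.17931850698824 191.6631605215481 [[ 0.9900503  -0.14042556  0.00900319]
 [-0.07614997 -0.58849021 -0.80491022]
 [ 0.11832826  0.79621601 -0.59332831]] [-0.50465932  0.06126597  1.02176659]
top 418.13838690783706 418.13838690783706 258.5735799772152 197.98663660644118 [[-1.19448528e-02 -9.99924565e-01 -2.86083730e-03]
 [-9.75411843e-01  1.22815975e-02 -2.20047492e-01]
 [ 2.20066028e-01  1.62059676e-04 -9.75484965e-01]] [-0.00207511  0.53594455  1.44768521]
wrist 294.6970022432181 294.6970022432181 249.14927416841888 194.38736443945282 [[ 0.33766057  0.94126725 -0.00114363]
 [ 0.9029558  -0.32357353  0.28279142]
 [ 0.26581226 -0.09652016 -0.95918075]] [-0.65026867 -0.03410861  0.39057358]
```

View pics/top0.png

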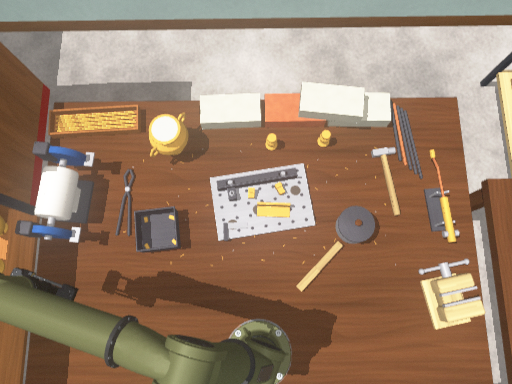

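View pics/side0.png

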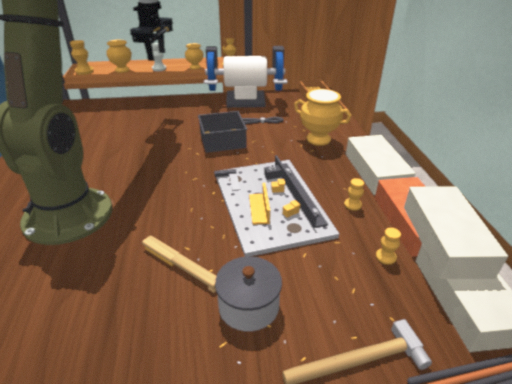

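View pics/wrist0.png

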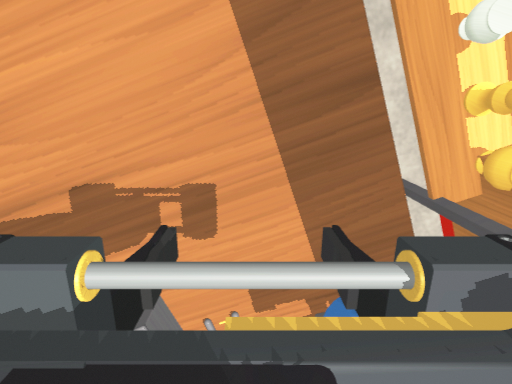

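The top view shows the plate at about (262,200), the bin at (157,230), the angle at (274,211), and the offcuts at (252,192) and (280,188). The pot is on the right. The side view agrees. Next I'll zoom in to measure.

```bash
cat > h.py <<'E'
import numpy as np, cv2
from scipy.spatial.transform import Rotation as Ro
def ray(d,u,v):
    c=-d["R"].T@d["t"]; r=d["R"].T@np.array([(u-d["cx"])/d["fx"],(v-d["cy"])/d["fy"],1]); return c,r
def on(d,u,v,z):
    c,r=ray(d,u,v); return c+r*(z-c[2])/r[2]
def tri(d1,p1,d2,p2):
    a,r=ray(d1,*p1); b,s=ray(d2,*p2)
    k=np.linalg.lstsq(np.c_[r,-s],b-a,rcond=None)[0]; P=a+r*k[0];Q=b+s*k[1]; return (P+Q)/2,np.linalg.norm(P-Q)
def proj(d,X):
    c=d["R"]@np.array(X)+d["t"]; return d["fx"]*c[0]/c[2]+d["cx"],d["fy"]*c[1]/c[2]+d["cy"]
def zoom(d,x0,y0,x1,y1,k,fn):
    f=cv2.cvtColor(d["frame"][y0:y1,x0:x1],cv2.COLOR_RGB2BGR); cv2.imwrite(fn,cv2.resize(f,None,fx=k,fy=k,interpolation=cv2.INTER_CUBIC))
E
python3 - <<'E'
from bench import *
from h import *
d=get_image("top"); zoom(d,205,160,320,242,6,"pics/t1.png")
e=get_image("side"); zoom(e,210,150,340,255,6,"pics/s1.png")
for n,dd in (("top",d),("side",e)):
    f=dd["frame"]; hsv=cv2.cvtColor(f,cv2.COLOR_RGB2HSV)
    m=cv2.inRange(hsv,(18,130,120),(35,255,255))
    cs,_=cv2.findContours(m,cv2.RETR_EXTERNAL,cv2.CHAIN_APPROX_NONE)
    for c in cs:
        if cv2.contourArea(c)>15:
            r=cv2.minAreaRect(c)
            if 120<r[0][0]<340 and 100<r[0][1]<260: print(n,r,cv2.contourArea(c),on(dd,*r[0],0.04).round(3))
print(on(d,136,211,0.07),on(d,176,208,.07),on(d,178,250,.07),on(d,137,251,.07))
E
```

```text
top ((273.5, 210.0), (12.0, 31.0), 90.0) 297.0 [ 0.495 -0.062  0.04 ]
top ((251.0, 192.5), (9.0, 4.0), 90.0) 32.0 [0.561 0.019 0.04 ]
top ((279.60003662109375, 188.2000274658203), (10.733126640319824, 6.260990142822266), 63.43495178222656) 50.5 [ 0.576 -0.086  0.04 ]
top ((271.0, 141.0), (16.0, 10.0), 90.0) 133.5 [ 0.76  -0.058  0.04 ]
top ((324.20001220703125, 138.10000610351562), (11.180339813232422, 16.994115829467773), 26.56505012512207) 142.0 [ 0.769 -0.259  0.04 ]
top ((167.8790740966797, 134.0810546875), (40.69915771484375, 38.20227813720703), 87.1375961303711) 1270.0 [0.793 0.332 0.04 ]
side ((158.8098907470703, 255.80099487304688), (31.060592651367188, 2.8034634590148926), 32.2756462097168) 48.5 [ 0.254 -0.223  0.04 ]
side ((291.3500061035156, 208.050048828125), (11.70042610168457, 17.70875358581543), 71.56504821777344) 148.5 [ 0.579 -0.097  0.04 ]
side ((259.3208312988281, 204.72694396972656), (38.090248107910156, 16.941980361938477), 83.2901611328125) 465.0 [ 0.499 -0.073  0.04 ]
side ((278.0, 185.0), (12.0, 12.0), 90.0) 109.0 [0.563 0.008 0.04 ]
side ((319.84796142578125, 113.5914306640625), (50.783973693847656, 54.97535705566406), 43.02506637573242) 1483.0 [0.801 0.442 0.04 ]
[0.49158574 0.42797704 0.07      ] [0.5006911 0.2859368 0.07     ] [0.35133763 0.27426103 0.07      ] [0.34960992 0.41702959 0.07      ]
```

View pics/t1.png

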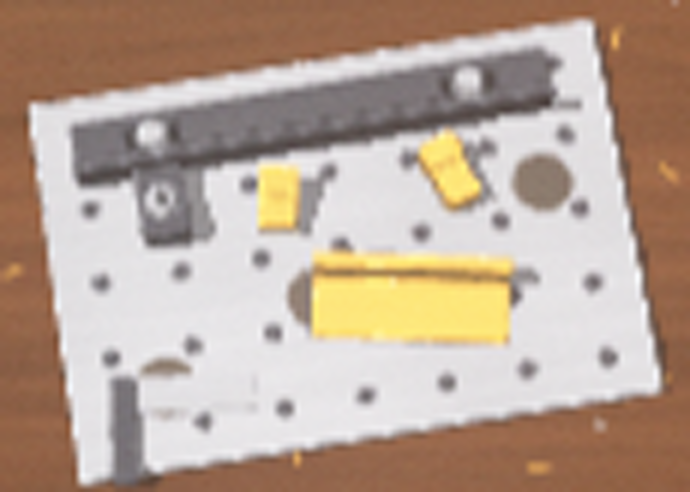

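View pics/s1.png

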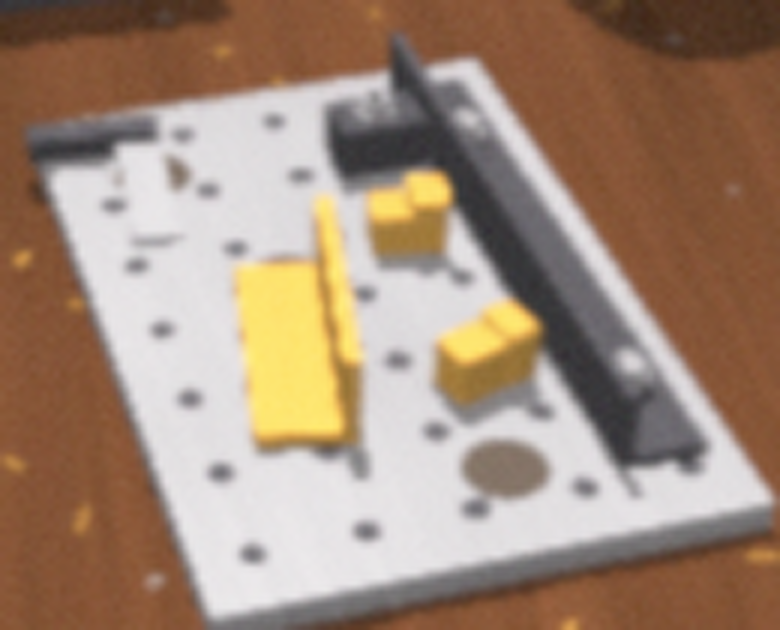

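Run:
```python
from bench import *
from h import *
np.set_printoptions(precision=4,suppress=True)
d=get_image("top"); e=get_image("side")
T=lambda u,v:(205+u/6,160+v/6)
S=lambda u,v:(210+u/6,150+v/6)
print("cam",-d["R"].T@d["t"])
P=[on(d,*T(*p),.015) for p in ((32,103),(590,20),(660,392),(82,485))]
print("plate",P,[np.linalg.norm(P[i]-P[(i+1)%4]) for i in range(4)],np.mean(P,0))
print("plate side",[on(e,*S(*p),.015) for p in ((475,62),(775,505),(208,622),(28,135))])
f=[on(d,*T(*p),.015) for p in ((82,186),(556,103))]; print("fence foot",f,f[0]-f[1])
print("fence top side",[on(e,*S(*p),.055) for p in ((395,38),(632,387))])
print("a top side: low",[on(e,*S(*p),z) for p,z in (((390,205),.037),((428,187),.045))], "top",on(d,*T(279,195),.041))
print("b side",[on(e,*S(*p),.043) for p in ((470,340),(513,318))],"top",on(d,*T(450,170),.043), on(d,*T(438,143),.043),on(d,*T(462,200),.043))
print("angle top",[on(d,*T(*p),z) for p,z in (((313,340),.023),((509,342),.023),((513,260),.06),((313,253),.06))])
print("angle side",[on(e,*S(*p),z) for p,z in (((238,268),.023),((258,437),.023),((357,360),.06),((322,200),.06))])
print("stop", on(d,*T(148,243),.015),on(d,*T(190,238),.015),on(d,*T(160,200),.052))
print(Ro.from_rotvec(get_state()["tool_rot"]).as_matrix())
```

```text
cam [ 0.2042 -0.0089  1.5301]
plate [array([0.6284, 0.1717, 0.015 ]), array([ 0.6782, -0.1796,  0.015 ]), array([ 0.4408, -0.2139,  0.015 ]), array([0.3883, 0.1382, 0.015 ])] [np.float64(0.3547984372153368), np.float64(0.23991544998197817), np.float64(0.3559460959262328), np.float64(0.2424866717582111)] [ 0.5339 -0.0209  0.015 ]
plate side [array([0.6298, 0.1708, 0.015 ]), array([ 0.6822, -0.1821,  0.015 ]), array([ 0.4449, -0.2175,  0.015 ]), array([0.3927, 0.1309, 0.015 ])]
fence foot [array([0.5745, 0.1399, 0.015 ]), array([ 0.6243, -0.1564,  0.015 ])] [-0.0497  0.2963  0.    ]
fence top side [array([0.5792, 0.1351, 0.055 ]), array([ 0.6273, -0.1474,  0.055 ])]
a top side: low [array([0.5565, 0.0171, 0.037 ]), array([0.5743, 0.018 , 0.045 ])] top [0.561 0.017 0.041]
b side [array([ 0.5714, -0.094 ,  0.043 ]), array([ 0.5929, -0.0814,  0.043 ])] top [ 0.5749 -0.0876  0.043 ] [ 0.592  -0.0806  0.043 ] [ 0.556  -0.0945  0.043 ]
angle top [array([ 0.4742, -0.0027,  0.023 ]), array([ 0.4715, -0.1221,  0.023 ]), array([ 0.5147, -0.1231,  0.06  ]), array([ 0.5205, -0.0034,  0.06  ])]
angle side [array([ 0.4825, -0.0038,  0.023 ]), array([ 0.4766, -0.1217,  0.023 ]), array([ 0.5176, -0.1216,  0.06  ]), array([ 0.5204, -0.0071,  0.06  ])]
stop [0.5378 0.0987 0.015 ] [0.5406 0.0727 0.015 ] [0.5562 0.0889 0.052 ]
[[-0.9415  0.3371 -0.0001]
 [ 0.3371  0.9415 -0.0004]
 [-0.     -0.0004 -1.    ]]
```

```bash
cat >> h.py <<'E'
def Rt(yaw):  # tool pointing down, tool y = world y turned by yaw deg (tool x = -world x)
    return Ro.from_euler('z',yaw,degrees=True).as_matrix()@np.diag([-1.,1.,-1.])
def rel(s,p,yaw,R1=None):
    R0=Ro.from_rotvec(s["tool_rot"]).as_matrix(); p0=np.array(s["position"])
    t=R0.T@(np.array(p)-p0); R1=Rt(yaw) if R1 is None else R1
    r=Ro.from_matrix(R0.T@R1).as_rotvec(degrees=True)
    print("t",t.round(4),"r",r.round(2),"rows",np.linalg.norm(t)/.0417,np.linalg.norm(r)/7.16)
def st():
    from bench import get_state
    s=get_state(); R=Ro.from_rotvec(s["tool_rot"]).as_matrix()
    print("T",round(s["time"],2),"p",np.array(s["position"]).round(4),"yaw",round(np.degrees(np.arctan2(-R[0,1],R[1,1])),2),"f",np.array(s["ft_force"]).round(1),"w",round(s["grip_width"],3)); return s
E
python3 - <<'E'
from bench import *
from h import *
s=st(); w=get_image("wrist"); R0=Ro.from_rotvec(s["tool_rot"]).as_matrix()
c=-w["R"].T@w["t"]; print("cam in tool",R0.T@(c-s["position"]), "axes",R0.T@w["R"].T)
rel(s,(.52,.0,.20),9.5)
E
```

```text
T 0.35 p [0.2191 0.6119 0.2223] yaw -19.7 f [-0.6  0.4 -0.8] w 1.0
cam in tool [ 0.07735376  0.00096206 -0.16196594] axes [[-6.15779284e-04 -9.59206286e-01 -2.82706422e-01]
 [ 9.99999649e-01 -7.51312740e-04  3.71002665e-04]
 [-5.68269025e-04 -2.82706095e-01  9.59206412e-01]]
t [-0.4896 -0.4746  0.0225] r [-2.00e-02 -0.00e+00 -2.92e+01] rows 16.360285043405487 4.078148355929255
```

play_rows(series=[100,-0.25,-0.244,0.011,0,0,-15,100,-0.515,-0.487,0.022,0,0,-29,100,-0.515,-0.487,0.022,0,0,-29,100,-0.515,-0.487,0.022,0,0,-29,100,-0.515,-0.487,0.022,0,0,-29,100,-0.515,-0.487,0.022,0,0,-29,100,-0.515,-0.487,0.022,0,0,-29,100,-0.515,-0.487,0.022,0,0,-29,100,-0.515,-0.487,0.022,0,0,-29,100,-0.515,-0.487,0.022,0,0,-29])

```text
time: 1.23
position: [0.4072, 0.24, 0.2101]
tool_rot: [-0.255, 3.13, 0.001]
ft_force: [0.3, 0.3, 0.4]
grip_width: 1.004
```

Run:
```python
from h import *
s=st(); rel(s,(.54,-.02,.2),9.5)
```

```text
T 1.23 p [0.4072 0.24   0.2101] yaw 9.31 f [0.3 0.3 0.4] w 1.004
t [-0.089  -0.2781  0.0099] r [ 0.05  0.06 -0.19] rows 7.006390455262206 0.02902598150007458
```

play_rows(series=[100,-0.085,-0.272,0.01,0,0,0,100,-0.085,-0.272,0.01,0,0,0,100,-0.085,-0.272,0.01,0,0,0,100,-0.085,-0.272,0.01,0,0,0,100,-0.085,-0.272,0.01,0,0,0,100,-0.085,-0.272,0.01,0,0,0,100,-0.085,-0.272,0.01,0,0,0,100,-0.085,-0.272,0.01,0,0,0,100,-0.085,-0.272,0.01,0,0,0])

```text
time: 1.98
position: [0.5348, -0.0152, 0.1997]
tool_rot: [0.247, -3.132, 0.001]
ft_force: [0.0, 0.8, -0.4]
grip_width: 0.997
```

Run:
```python
from bench import *
from h import *
s=st(); w=get_image("wrist"); cv2.imwrite("pics/w1.png",cv2.cvtColor(w["frame"],cv2.COLOR_RGB2BGR)); np.savez("w1.npz",**w)
```

```text
T 1.98 p [ 0.5348 -0.0152  0.1997] yaw 9.01 f [ 0.   0.8 -0.4] w 0.997
```

View pics/w1.png

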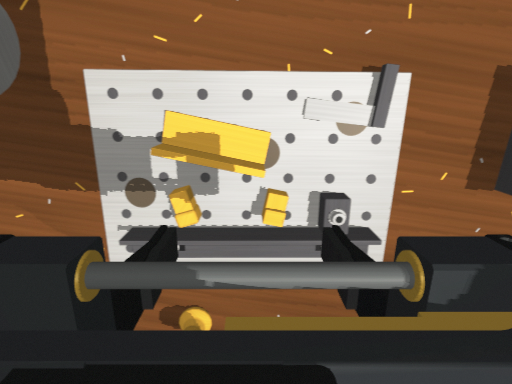

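Run:
```python
from h import *
w=dict(np.load("w1.npz")); zoom(w,140,165,300,235,5,"pics/w1z.png"); zoom(w,120,95,300,185,4,"pics/w1y.png"); zoom(w,290,170,390,260,6,"pics/w1x.png")
```

```text
(no output)
```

View pics/w1z.png

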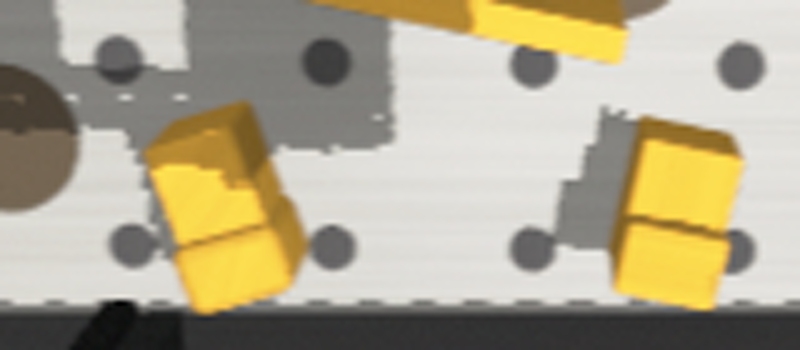

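View pics/w1y.png

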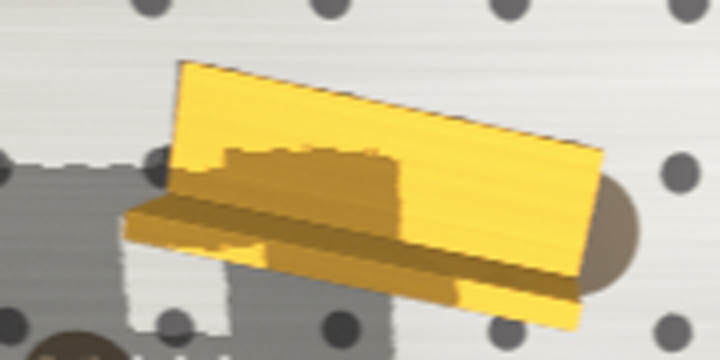

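View pics/w1x.png

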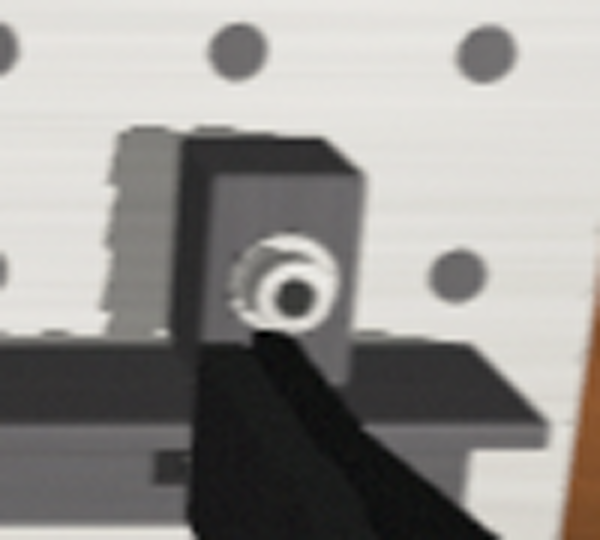

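Run:
```python
from h import *
np.set_printoptions(precision=4,suppress=True)
w=dict(np.load("w1.npz"))
Z=lambda u,v:(140+u/5,165+v/5)
Y=lambda u,v:(120+u/4,95+v/4)
X=lambda u,v:(290+u/6,170+v/6)
def q(n,f,pts,z):
    P=np.array([on(w,*f(*p),z)[:2] for p in pts]); print(n,P.tolist().__repr__() if 0 else P.round(4).tolist(),"mean",P.mean(0))
    return P
def yaw(v): return round(np.degrees(np.arctan2(v[1],v[0])),1)
a=q("a low",Z,[(640,138),(742,160),(628,215),(732,238)],.037); print(yaw(a[2]-a[0]),yaw(a[1]-a[0])-90)
a2=q("a high",Z,[(632,225),(730,242),(612,290),(715,310)],.045);print(yaw(a2[2]-a2[0]),yaw(a2[1]-a2[0])-90,yaw(a2.mean(0)-a.mean(0)))
b=q("b low",Z,[(148,165),(252,135),(178,245),(265,222)],.041)
b2=q("b high",Z,[(178,250),(265,225),(203,312),(290,287)],.045);print(yaw(b2[2]-b2[0]),yaw(b2[1]-b2[0])-90,yaw(b2.mean(0)-b.mean(0)))
f=q("fence foot",lambda u,v:(u,v),[(140+20/5,165+303/5),(140+780/5,165+303/5)],.015);print(yaw(f[1]-f[0])-90)
f=q("fence foot2",X,[(20,342),(460,345)],.015);print(yaw(f[1]-f[0])-90)
f=q("fence top",X,[(20,424),(540,424)],.055);print(yaw(f[1]-f[0])-90)
q("stop bot",X,[(183,140),(170,340)],.015);q("stop top",X,[(213,177),(201,340),(363,177)],.043)
g=q("angle flat near",Y,[(181,62),(602,150)],.023);print(yaw(g[1]-g[0])-90)
g=q("angle up top",Y,[(125,240),(578,330)],.060);print(yaw(g[1]-g[0])-90)
g=q("angle up near",Y,[(125,213),(580,300)],.060);print(yaw(g[1]-g[0])-90)
```

```text
a low [[0.5478, 0.0094], [0.5493, 0.0335], [0.5666, 0.0099], [0.5684, 0.0349]] mean [0.558  0.0219]
1.5 -3.5999999999999943
a high [[0.5661, 0.0103], [0.5667, 0.0331], [0.5825, 0.0085], [0.5837, 0.0329]] mean [0.5748 0.0212]
-6.3 -1.4000000000000057 -2.5
b low [[0.5704, -0.1006], [0.5597, -0.0779], [0.5887, -0.0921], [0.58, -0.0728]] mean [ 0.5747 -0.0859]
b high [[0.5883, -0.0912], [0.5792, -0.0722], [0.6027, -0.0842], [0.5934, -0.0649]] mean [ 0.5909 -0.0781]
26.1 25.599999999999994 25.5
fence foot [[0.6211, -0.1357], [0.5911, 0.0544]] mean [ 0.6061 -0.0406]
9.0
fence foot2 [[0.5935, 0.0515], [0.5796, 0.1434]] mean [0.5865 0.0974]
8.599999999999994
fence top [[0.5944, 0.0458], [0.579, 0.1431]] mean [0.5867 0.0945]
9.0
stop bot [[0.5447, 0.0755], [0.5881, 0.0826]] mean [0.5664 0.0791]
stop top [[0.544, 0.0745], [0.5767, 0.0798], [0.5395, 0.1025]] mean [0.5534 0.0856]
angle flat near [[0.4763, -0.1176], [0.4817, 0.0015]] mean [ 0.479  -0.0581]
-2.5999999999999943
angle up top [[0.5206, -0.1185], [0.5258, 0.0004]] mean [ 0.5232 -0.0591]
-2.5
angle up near [[0.5137, -0.1189], [0.5178, -0.0005]] mean [ 0.5157 -0.0597]
-2.0
```

Offcut a is at about (0.565, 0.020), yaw -2°, and b is at (0.580, -0.085), yaw 25.5°. The fence yaw is 9°, the stop corner is near (0.587, 0.082), and the angle yaw is -2.5°. The sizes match. I'll go for a first, with the jaws only partly open so the fingers clear the stop.

Run:
```python
from h import *
s=st(); rel(s,(.565,.020,.08),-2)
```

```text
T 2.03 p [ 0.5343 -0.0129  0.1996] yaw 9.21 f [-0.4  1.2  0.3] w 1.001
t [-0.0356  0.0275  0.1196] r [ 0.03 -0.02 11.21] rows 3.06323482583718 1.566129678810225
```

play_rows(series=[55,-0.0355,0.0275,0.06,0,0,11,55,-0.0355,0.0275,0.12,0,0,11,55,-0.0355,0.0275,0.12,0,0,11,55,-0.0355,0.0275,0.12,0,0,11,55,-0.0355,0.0275,0.12,0,0,11,55,-0.0355,0.0275,0.12,0,0,11], force=30)

```text
time: 2.53
position: [0.5654, 0.0209, 0.081]
tool_rot: [0.044, 3.14, 0.0]
ft_force: [0.5, -0.3, -0.6]
grip_width: 0.633
```

Run:
```python
from bench import *
from h import *
s=st(); rel(s,(.565,.020,.019),-2)
w=get_image("wrist"); zoom(w,120,100,400,290,2.8,"pics/w2.png"); np.savez("w2.npz",**w); s=st()
```

```text
T 2.53 p [0.5654 0.0209 0.081 ] yaw -1.6 f [ 0.5 -0.3 -0.6] w 0.633
t [ 0.0004 -0.0009  0.062 ] r [0.01 0.05 0.4 ] rows 1.4869724947475473 0.05609330004289861
T 2.58 p [0.5663 0.0204 0.0821] yaw -1.66 f [0.4 0.  0.4] w 0.604
```

View pics/w2.png

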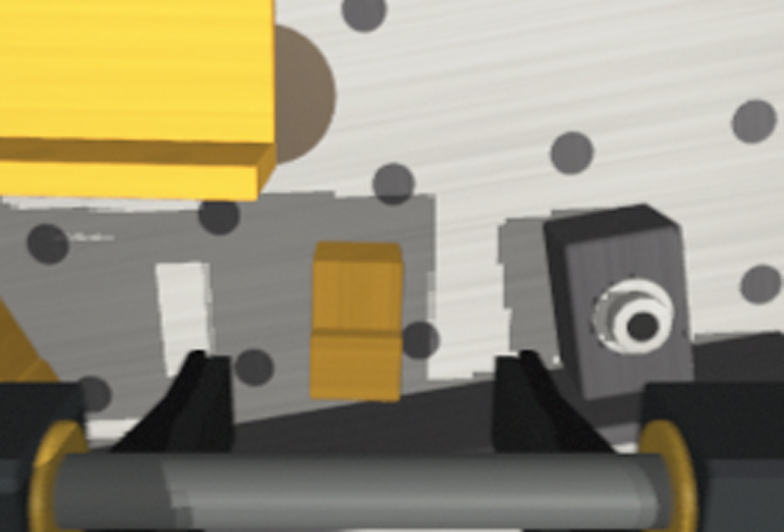

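The offcut sits between the fingers and is aligned with the jaws. Going down to grip.

Run:
```python
from h import *
w=dict(np.load("w2.npz")); f=lambda u,v:(120+u/2.8,100+v/2.8)
for p,z in (((312,335),.045),((402,335),.045),((310,399),.045),((401,400),.045),((316,262),.037),((403,262),.037)): print(on(w,*f(*p),z).round(4))
# stop face & angle
for p,z in (((568,245),.043),((592,398),.043),((545,225),.015)): print("stop",on(w,*f(*p),z).round(4))
print("angle",on(w,*f(258,198),.06),on(w,*f(275,145),.06))
```

```text
[0.5653 0.0091 0.045 ]
[0.5659 0.0322 0.045 ]
[0.5832 0.0077 0.045 ]
[0.5842 0.0316 0.045 ]
[0.5481 0.0104 0.037 ]
[0.5488 0.0331 0.037 ]
stop [0.5438 0.0742 0.043 ]
stop [0.5861 0.0824 0.043 ]
stop [0.5455 0.0745 0.015 ]
angle [ 5.26017145e-01 -4.69149074e-04  6.00000000e-02] [0.51417509 0.00406596 0.06      ]
```

play_rows(series=[55,0,-0.001,0.04,0,0,0,55,0,-0.001,0.062,0,0,0,55,0,-0.001,0.062,0,0,0,55,0,-0.001,0.062,0,0,0])

```text
time: 2.92
position: [0.5659, 0.0189, 0.0196]
tool_rot: [0.047, 3.139, 0.001]
ft_force: [0.2, -0.1, -0.1]
grip_width: 0.553
```

play_rows(series=[0,0,0,0,0,0,0,0,0,0,0,0,0,0,0,0,0,0,0,0,0,0,0,0,0,0,0,0,0,0,0,0,0,0,0,0,0,0,0,0,0,0,0,0,0,0,0,0,0,0,0,0,-0.04,0,0,0,0,0,0,-0.08,0,0,0,0,0,0,-0.12,0,0,0], force=35)

```text
time: 3.75
position: [0.5637, 0.0188, 0.1379]
tool_rot: [-0.047, -3.138, 0.002]
ft_force: [1.0, 0.2, -1.2]
grip_width: 0.276
```

Run:
```python
from bench import *
from h import *
s=st(); rel(s,(.423,.351,.13),-2)
w=get_image("wrist"); zoom(w,0,0,512,384,1.2,"pics/w3.png")
```

```text
T 3.75 p [0.5637 0.0188 0.1379] yaw -1.71 f [ 1.   0.2 -1.2] w 0.276
t [0.1505 0.3278 0.0079] r [-0.06 -0.17  0.29] rows 8.652536494276474 0.04752122546746544
```

View pics/w3.png

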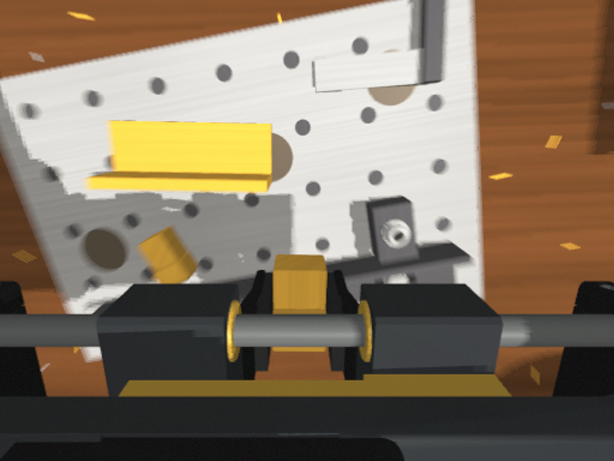

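Offcut a is held with the opening at 0.276, which is 24 mm. Now to the bin.

play_rows(series=[0,0.15,0.328,0.008,0,0,0,0,0.15,0.328,0.008,0,0,0,0,0.15,0.328,0.008,0,0,0,0,0.15,0.328,0.008,0,0,0,0,0.15,0.328,0.008,0,0,0,0,0.15,0.328,0.008,0,0,0,0,0.15,0.328,0.008,0,0,0,0,0.15,0.328,0.008,0,0,0,0,0.15,0.328,0.008,0,0,0,0,0.15,0.328,0.008,0,0,0])

```text
time: 4.63
position: [0.4195, 0.3589, 0.1287]
tool_rot: [-0.029, -3.139, -0.005]
ft_force: [-0.5, 0.6, -1.3]
grip_width: 0.276
```

Run:
```python
from bench import *
from h import *
s=st(); rel(s,(.423,.351,.055),-2)
w=get_image("wrist"); zoom(w,0,0,512,384,1.2,"pics/w4.png")
```

```text
T 4.63 p [0.4195 0.3589 0.1287] yaw -1.07 f [-0.5  0.6 -1.3] w 0.276
t [-0.0039 -0.0081  0.0736] r [ 0.16 -0.17  0.93] rows 1.7787876696419453 0.1338334865327502
```

View pics/w4.png

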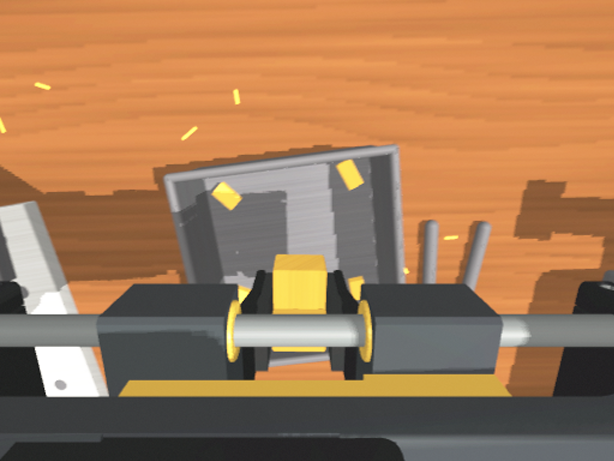

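Run:
```python
from bench import *
from h import *
w=get_image("wrist")
for p in ((168,177),(398,148),(268,362),(327,356)): print(on(w,p[0]/1.2,p[1]/1.2,.07).round(4))
```

```text
[0.3714 0.2757 0.07  ]
[0.3571 0.4176 0.07  ]
[0.5068 0.3314 0.07  ]
[0.5027 0.3744 0.07  ]
```

play_rows(series=[0,-0.009,-0.006,0.03,0,0,0,0,-0.009,-0.006,0.065,0,0,0,0,-0.009,-0.006,0.072,0,0,0,0,-0.009,-0.006,0.072,0,0,0,50,-0.009,-0.006,0.072,0,0,0,50,-0.009,-0.006,0.072,0,0,0,50,-0.009,-0.006,0.072,0,0,0,50,-0.009,-0.006,0.072,0,0,0,50,-0.009,-0.006,0.04,0,0,0,50,-0.009,-0.006,0,0,0,0])

```text
time: 5.57
position: [0.4317, 0.3437, 0.1284]
tool_rot: [-0.046, -3.137, 0.007]
ft_force: [0.2, 1.5, 1.1]
grip_width: 0.494
```

Run:
```python
from bench import *
from h import *
s=st(); rel(s,(.580,-.085,.13),25.5)
w=get_image("wrist"); zoom(w,0,0,512,384,1.2,"pics/w5.png")
```

```text
T 5.57 p [0.4317 0.3437 0.1284] yaw -1.68 f [0.2 1.5 1.1] w 0.494
t [-1.608e-01 -4.242e-01 -4.000e-04] r [ -0.18  -0.28 -27.18] rows 10.878961688919452 3.7969226735370047
```

View pics/w5.png

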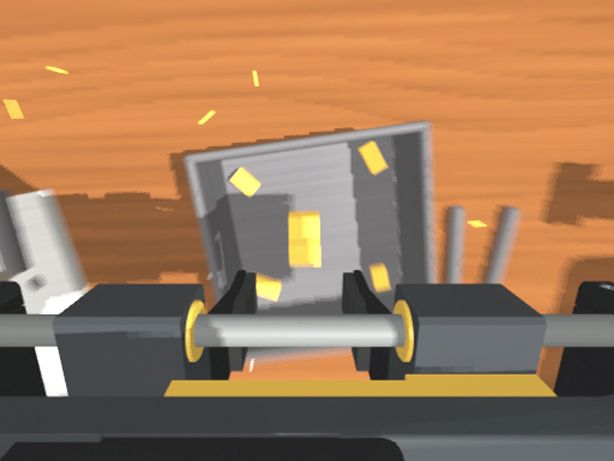

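Offcut a is in the bin at (304,238). Now for b.

play_rows(series=[55,-0.16,-0.424,0,0,0,-27,55,-0.16,-0.424,0,0,0,-27,55,-0.16,-0.424,0,0,0,-27,55,-0.16,-0.424,0,0,0,-27,55,-0.16,-0.424,0,0,0,-27,55,-0.16,-0.424,0,0,0,-27,55,-0.16,-0.424,0,0,0,-27,55,-0.16,-0.424,0,0,0,-27,55,-0.16,-0.424,0,0,0,-27,55,-0.16,-0.424,0,0,0,-27])

```text
time: 6.45
position: [0.566, -0.0379, 0.1312]
tool_rot: [-0.688, 3.062, 0.0]
ft_force: [1.1, -0.2, -0.4]
grip_width: 0.55
```

Run:
```python
from bench import *
from h import *
s=st(); rel(s,(.580,-.085,.08),25.5)
```

```text
T 6.45 p [ 0.566  -0.0379  0.1312] yaw 25.33 f [ 1.1 -0.2 -0.4] w 0.55
t [ 0.0076 -0.0486  0.0512] r [-0.03  0.18 -0.17] rows 1.701261185766224 0.03405718613760166
```

play_rows(series=[55,0.004,-0.037,0.04,0,0,0,55,0.004,-0.037,0.05,0,0,0,55,0.004,-0.037,0.05,0,0,0,55,0.004,-0.037,0.05,0,0,0])

```text
time: 6.78
position: [0.5766, -0.0713, 0.0796]
tool_rot: [0.686, -3.065, -0.001]
ft_force: [0.1, 1.4, 0.3]
grip_width: 0.549
```

Run:
```python
from bench import *
from h import *
w=get_image("wrist"); zoom(w,150,120,350,290,4,"pics/w6.png"); np.savez("w6.npz",**w)
s=st(); rel(s,(.580,-.085,.019),25.5)
```

```text
T 6.83 p [ 0.5775 -0.0702  0.0806] yaw 25.35 f [0.8 0.9 0.4] w 0.554
t [ 0.0042 -0.0145  0.0616] r [ 0.02  0.07 -0.15] rows 1.5207995033046913 0.023097142799605615
```

View pics/w6.png

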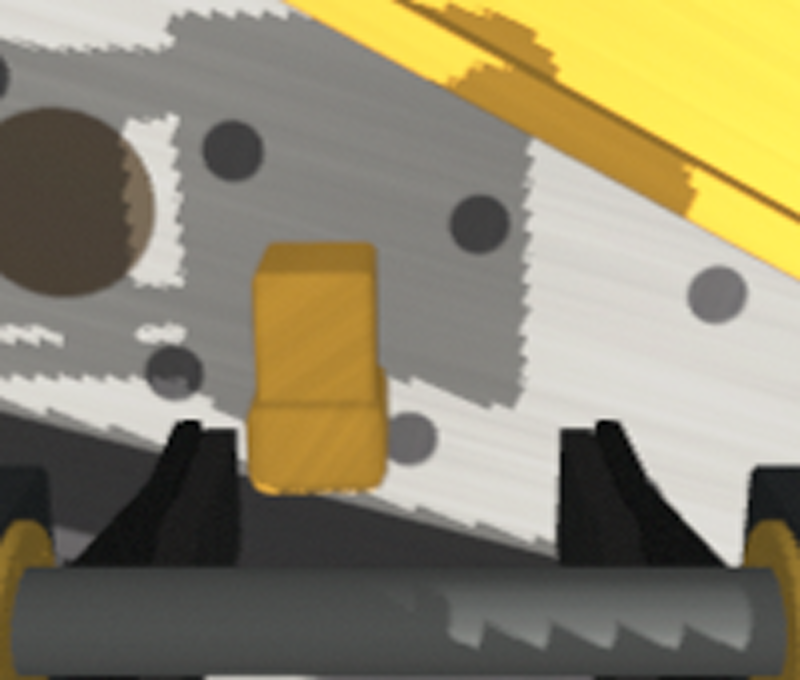

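Run:
```python
from bench import *
from h import *
w=dict(np.load("w6.npz")); s=st()
f=lambda u,v:(150+u/4,120+v/4)
P=[on(w,*f(u,v),z) for u,v,z in ((255,272,.041),(376,270,.041),(252,490,.045),(384,488,.045))]
print(np.round(P,4)); c=np.mean(P,0); print(c)
rel(s,(c[0],c[1],.019),25.5)
```

```text
T 6.83 p [ 0.5775 -0.0702  0.0806] yaw 25.35 f [0.8 0.9 0.4] w 0.554
[[ 0.5668 -0.1028  0.041 ]
 [ 0.5574 -0.0837  0.041 ]
 [ 0.6038 -0.087   0.045 ]
 [ 0.5931 -0.0654  0.045 ]]
[ 0.58028858 -0.0847308   0.043     ]
t [ 0.0038 -0.0144  0.0616] r [ 0.02  0.07 -0.15] rows 1.5195876558813075 0.023097142799605615
```

The measured centre is (0.580, -0.085), which agrees with the earlier one. I'll shift over it, descend and grip.

play_rows(series=[55,0.004,-0.0145,0,0,0,0,55,0.004,-0.0145,0.035,0,0,0,55,0.004,-0.0145,0.062,0,0,0,55,0.004,-0.0145,0.062,0,0,0,0,0.004,-0.0145,0.062,0,0,0,0,0.004,-0.0145,0.062,0,0,0,0,0.004,-0.0145,0.062,0,0,0,0,0.004,-0.0145,0.062,0,0,0,0,0.004,-0.0145,0.062,0,0,0,0,0.004,-0.0145,0.062,0,0,0])

```text
time: 7.67
position: [0.5804, -0.0858, 0.019]
tool_rot: [-0.688, 3.063, 0.0]
ft_force: [-0.9, 1.4, 6.1]
grip_width: 0.295
```

play_rows(series=[0,0,0,0,0,0,0,0,0,0,-0.03,0,0,0,0,0,0,-0.07,0,0,0,0,0,0,-0.11,0,0,0,0,0,0,-0.11,0,0,0])

```text
time: 8.08
position: [0.5844, -0.0873, 0.1357]
tool_rot: [-0.684, 3.053, -0.005]
ft_force: [2.1, -1.3, -1.0]
grip_width: 0.289
```

Run:
```python
from bench import *
from h import *
s=st(); rel(s,(.430,.353,.13),-2)
w=get_image("wrist"); zoom(w,0,0,512,384,1.2,"pics/w7.png")
```

```text
T 8.08 p [ 0.5844 -0.0873  0.1357] yaw 25.27 f [ 2.1 -1.3 -1. ] w 0.289
t [-0.0483  0.4641  0.0035] r [-0.17  0.73 27.27] rows 11.190252840961325 3.81004705436608
```

View pics/w7.png

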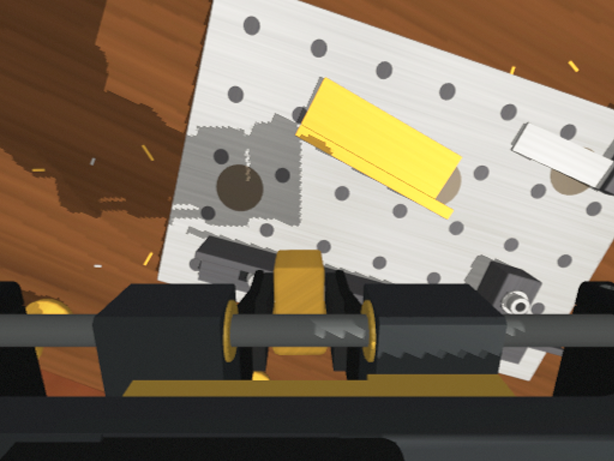

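Run:
```python
from h import *
s=st(); rel(s,(.404,.332,.13),5)
```

```text
T 8.13 p [ 0.5827 -0.0868  0.1322] yaw 25.29 f [-0.2 -0.4 -2.3] w 0.291
t [-0.0173  0.455   0.0007] r [-0.13  0.49 20.29] rows 10.919725916214823 2.8342815688270986
```

play_rows(series=[0,-0.017,0.455,0,0,0,20,0,-0.017,0.455,0,0,0,20,0,-0.017,0.455,0,0,0,20,0,-0.017,0.455,0,0,0,20,0,-0.017,0.455,0,0,0,20,0,-0.017,0.455,0,0,0,20,0,-0.017,0.455,0,0,0,20,0,-0.017,0.455,0,0,0,20,0,-0.017,0.455,0,0,0,20,0,-0.017,0.455,0,0,0,20])

```text
time: 8.97
position: [0.4197, 0.2833, 0.1261]
tool_rot: [0.145, -3.136, 0.002]
ft_force: [1.1, 0.7, -1.4]
grip_width: 0.292
```

play_rows(series=[0,-0.006,0.038,0,0,0,0,0,-0.006,0.038,0,0,0,0,0,-0.006,0.038,0,0,0,0])

```text
time: 9.22
position: [0.4224, 0.3226, 0.1258]
tool_rot: [0.153, -3.135, 0.003]
ft_force: [-0.2, -2.0, -1.5]
grip_width: 0.292
```

Run:
```python
from bench import *
from h import *
s=st(); rel(s,(.404,.332,.06),5)
w=get_image("wrist"); zoom(w,0,0,512,384,1.2,"pics/w8.png");s=st(); rel(s,(.404,.332,.06),5)
```

```text
T 9.22 p [0.4224 0.3226 0.1258] yaw 5.6 f [-0.2 -2.  -1.5] w 0.292
t [0.0173 0.0112 0.0658] r [-0.11 -0.14  0.6 ] rows 1.6530235438661967 0.0876836888843453
T 9.27 p [0.4233 0.3204 0.1259] yaw 5.41 f [ 0.  -1.4 -2.5] w 0.293
t [0.0179 0.0135 0.0659] r [-0.16 -0.14  0.41] rows 1.6689151562281888 0.06437454195934576
```

View pics/w8.png

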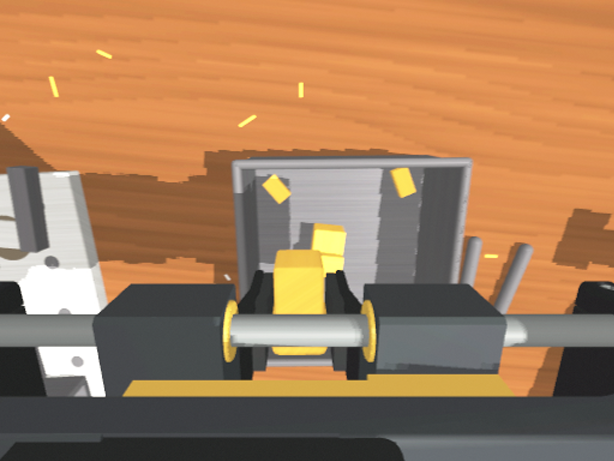

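play_rows(series=[0,0.018,0.0125,0,0,0,0,0,0.018,0.0125,0.03,0,0,0,0,0.018,0.0125,0.062,0,0,0,0,0.018,0.0125,0.062,0,0,0,42,0.018,0.0125,0.062,0,0,0,42,0.018,0.0125,0.062,0,0,0,42,0.018,0.0125,0.062,0,0,0,42,0.018,0.0125,0.03,0,0,0,42,0.018,0.0125,0,0,0,0,42,0.018,0.0125,0,0,0,0])

```text
time: 10.1
position: [0.4096, 0.3348, 0.1358]
tool_rot: [-0.143, 3.128, 0.015]
ft_force: [1.0, 0.8, 0.5]
grip_width: 0.421
```

Run:
```python
from bench import *
from h import *
w=get_image("wrist"); zoom(w,0,0,512,384,1.2,"pics/w9.png");s=st()
```

```text
T 10.15 p [0.4086 0.334  0.1334] yaw 5.27 f [-1.   0.3 -0.2] w 0.419
```

View pics/w9.png

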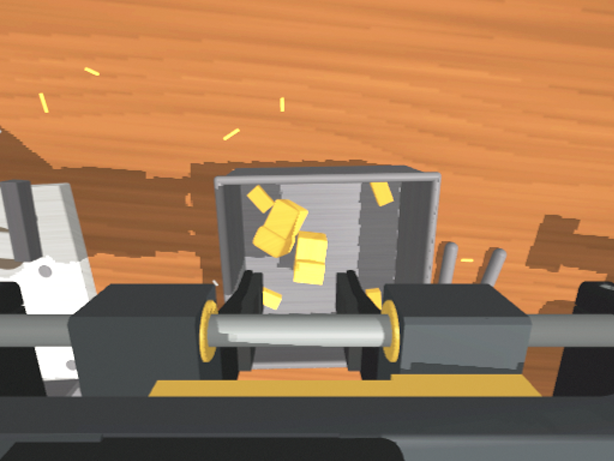

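Both offcuts are in the bin, at about (280,228) and (311,260). Next is the angle. I'll grip its upright leg, turn it parallel to the fence, and slide it up to the stop. After that I'll push it home. First I'm checking the wrist range.

Run:
```python
from bench import *
from h import *
s=st(); print(np.round(s["joint_positions"],3)); rel(s,(.517,-.059,.16),87)
```

```text
T 10.15 p [0.4086 0.334  0.1334] yaw 5.27 f [-1.   0.3 -0.2] w 0.419
[-0.937  0.116  0.216  1.884 -0.028  1.133  0.952]
t [-0.0721 -0.4011 -0.0288] r [ -0.     0.68 -81.73] rows 9.798069368760107 11.41582972136696
```

Run:
```python
from bench import *
from h import *
s=st(); rel(s,(.517,-.059,.14),-92.5)
```

```text
T 10.15 p [0.4086 0.334  0.1334] yaw 5.27 f [-1.   0.3 -0.2] w 0.419
t [-0.0719 -0.4013 -0.0088] r [7.100e-01 1.000e-02 9.776e+01] rows 9.77860651761886 13.654489319155017
```

play_rows(series=[42,-0.036,-0.2,-0.01,0,0,49,42,-0.072,-0.4,-0.01,0,0,98,42,-0.072,-0.4,-0.01,0,0,98,42,-0.072,-0.4,-0.01,0,0,98,42,-0.072,-0.4,-0.01,0,0,98,42,-0.072,-0.4,-0.01,0,0,98,42,-0.072,-0.4,-0.01,0,0,98,42,-0.072,-0.4,-0.01,0,0,98,42,-0.072,-0.4,-0.01,0,0,98,42,-0.072,-0.4,-0.01,0,0,98])

```text
time: 10.98
position: [0.5148, -0.0642, 0.139]
tool_rot: [1.729, 2.62, 0.002]
ft_force: [-0.4, 0.0, -0.2]
grip_width: 0.42
```

Run:
```python
from bench import *
from h import *
s=st(); rel(s,(.517,-.059,.12),-92.5)
```

```text
T 10.98 p [ 0.5148 -0.0642  0.139 ] yaw -66.85 f [-0.4  0.  -0.2] w 0.42
t [0.004 0.004 0.019] r [ 0.16  0.05 25.65] rows 0.4751174143577594 3.582559956000363
```

play_rows(series=[42,0.004,0.003,0.02,0,0,25.5,42,0.004,0.003,0.02,0,0,25.5,42,0.004,0.003,0.02,0,0,25.5,42,0.004,0.003,0.02,0,0,25.5,42,0.004,0.003,0.02,0,0,25.5,42,0.004,0.003,0.02,0,0,25.5])

```text
time: 11.48
position: [0.5155, -0.0553, 0.1182]
tool_rot: [2.254, 2.188, 0.002]
ft_force: [-0.3, 0.2, -0.1]
grip_width: 0.417
```

Run:
```python
from bench import *
from h import *
w=get_image("wrist"); zoom(w,0,0,512,384,1.56,"pics/w10.png"); np.savez("w10.npz",**w)
s=st(); rel(s,(.517,-.059,.028),-92.5); print(np.round(s["joint_positions"],2))
```

```text
T 11.53 p [ 0.5154 -0.0552  0.1182] yaw -91.69 f [ 0.  -0.1 -0.6] w 0.414
t [-0.0038  0.0016  0.0902] r [ 0.06 -0.02  0.81] rows 2.164650790731175 0.11288776637894045
[-0.56  0.13  0.66  1.93 -0.09  1.11  0.11]
```

View pics/w10.png

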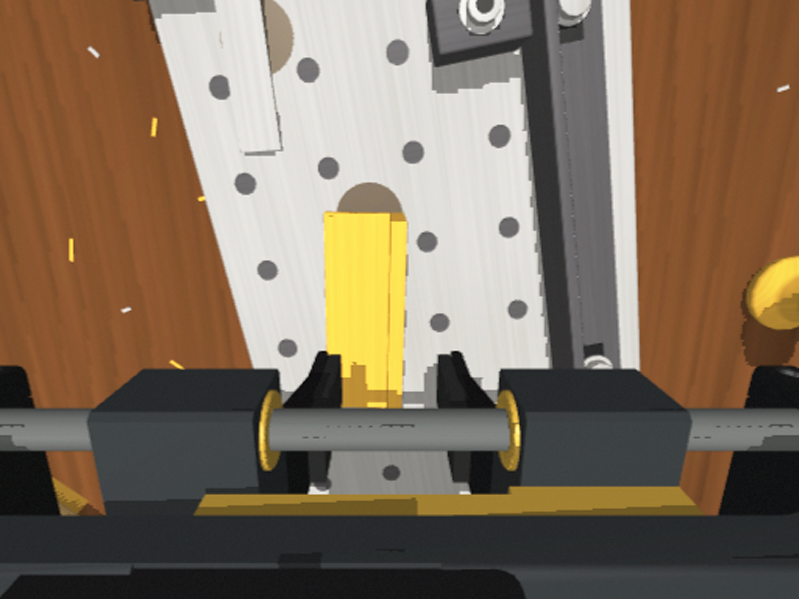

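Run:
```python
from h import *
np.set_printoptions(precision=4,suppress=True)
w=dict(np.load("w10.npz"))
for n,u,v,z in (("up inner L",391,222,.06),("up outer L",407,222,.06),("up outer mid",405,370,.06),("up inner mid",389,370,.06),("flat near L",325,212,.023),("flat near low",329,350,.023),("fence foot",523,90,.015),("fence foot",549,330,.015),("stop",436,66,.043),("stop",531,37,.043)):
    print(n,on(w,u/1.56,v/1.56,z))
```

```text
up inner L [ 0.5188 -0.0014  0.06  ]
up outer L [ 0.5264 -0.0017  0.06  ]
up outer mid [ 0.5239 -0.0781  0.06  ]
up inner mid [ 0.5155 -0.0778  0.06  ]
flat near L [0.4827 0.001  0.023 ]
flat near low [ 0.4795 -0.0805  0.023 ]
fence foot [0.5908 0.0607 0.015 ]
fence foot [ 0.6137 -0.0748  0.015 ]
stop [0.542  0.0682 0.043 ]
stop [0.5857 0.079  0.043 ]
```

play_rows(series=[42,-0.004,0.005,0.03,0,0,0,42,-0.004,0.005,0.065,0,0,0,42,-0.004,0.005,0.088,0,0,0,42,-0.004,0.005,0.088,0,0,0,0,-0.004,0.005,0.088,0,0,0,0,-0.004,0.005,0.088,0,0,0,0,-0.004,0.005,0.088,0,0,0,0,-0.004,0.005,0.088,0,0,0,0,-0.004,0.005,0.088,0,0,0,0,-0.004,0.005,0.088,0,0,0], force=30)

```text
time: 12.37
position: [0.5202, -0.0591, 0.0307]
tool_rot: [-2.256, -2.186, -0.002]
ft_force: [-3.6, 0.4, 6.8]
grip_width: 0.088
```

Run:
```python
from bench import *
from h import *
w=get_image("wrist"); zoom(w,0,0,512,384,1.56,"pics/w11.png"); np.savez("w11.npz",**w)
s=st()
```

```text
T 12.42 p [ 0.5201 -0.0591  0.0307] yaw -91.81 f [-3.3  0.   8.1] w 0.092
```

View pics/w11.png

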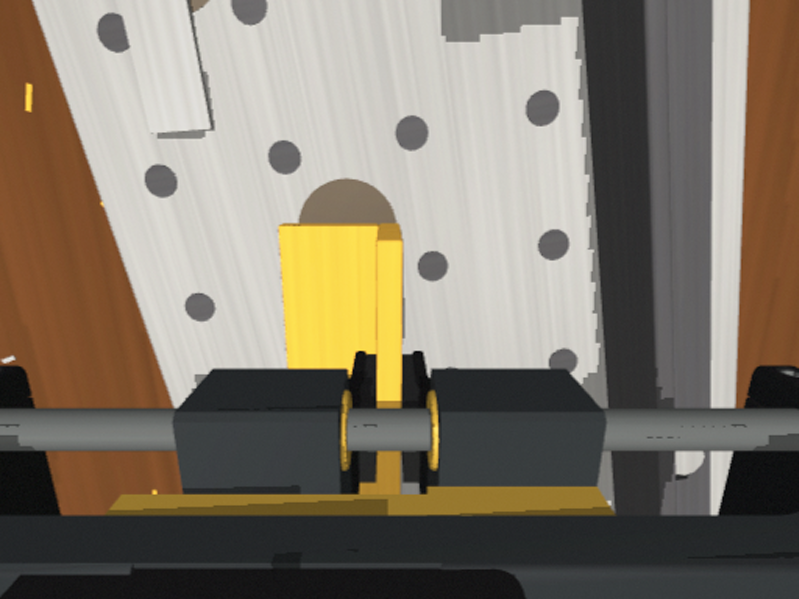

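Run:
```python
from bench import *
from h import *
s=st(); 
n=np.array([.9877,.1564]);t=np.array([-.1564,.9877])
p=.5615*n-.0757*t; print(p); rel(s,(*p,.032),-81)
```

```text
T 12.42 p [ 0.5201 -0.0591  0.0307] yaw -91.81 f [-3.3  0.   8.1] w 0.092
[0.56643303 0.01304971]
t [ 0.0736  0.044  -0.0012] r [  0.02  -0.05 -10.81] rows 2.055801550981578 1.5095319439466997
```

play_rows(series=[0,0.012,0.007,-0.001,0,0,-1.8,0,0.024,0.014,-0.001,0,0,-3.6,0,0.037,0.022,-0.001,0,0,-5.4,0,0.049,0.029,-0.001,0,0,-7.2,0,0.061,0.036,-0.001,0,0,-9,0,0.073,0.044,-0.001,0,0,-10.8,0,0.073,0.044,-0.001,0,0,-10.8,0,0.073,0.044,-0.001,0,0,-10.8])

```text
time: 13.08
position: [0.5676, 0.0149, 0.0307]
tool_rot: [2.037, 2.391, 0.003]
ft_force: [1.4, 2.4, -0.9]
grip_width: 0.093
```

Run:
```python
from bench import *
from h import *
w=get_image("wrist"); zoom(w,0,0,512,384,1.56,"pics/w12.png"); np.savez("w12.npz",**w)
d=get_image("top"); zoom(d,205,160,320,242,6,"pics/t12.png")
s=st()
```

```text
T 13.18 p [0.5666 0.013  0.0307] yaw -81.01 f [ 0.6  1.2 -2. ] w 0.089
```

View pics/w12.png

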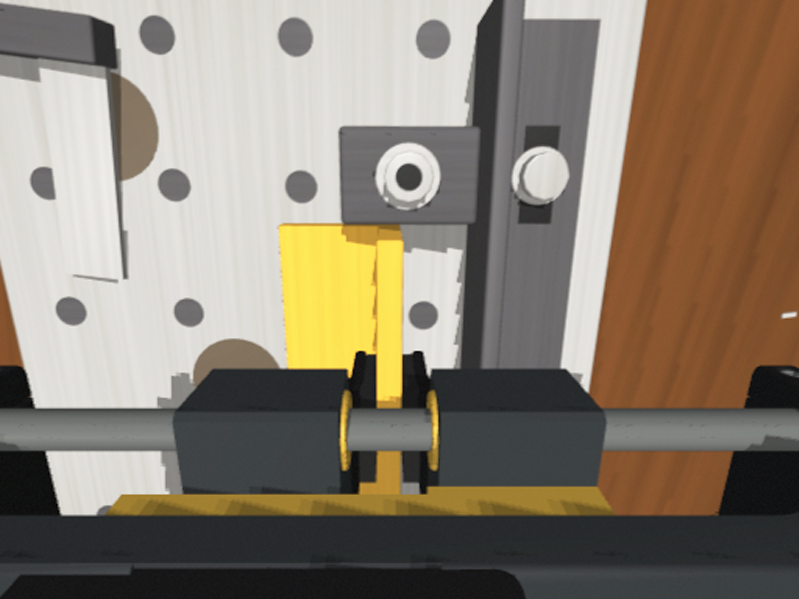

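Run:
```python
from h import *
np.set_printoptions(precision=4,suppress=True)
w=dict(np.load("w12.npz")); n=np.array([.9877,.1564]);t=np.array([-.1564,.9877])
for nm,u,v,z in (("stop L",342,221,.043),("stop R",474,222,.043),("angle flat end near",281,225,.023),("angle flat end",365,226,.023),("angle up end outer",402,240,.06),("up outer",401,350,.06),("fence foot",462,255,.015),("fence foot",454,365,.015),("fence top near?",500,20,.055),("fence top",486,365,.055)):
    p=on(w,u/1.56,v/1.56,z); print(nm,p,"n",round(p[:2]@n,4),"t",round(p[:2]@t,4))
```

```text
stop L [0.5435 0.0737 0.043 ] n 0.5483 t -0.0122
stop R [0.5856 0.0801 0.043 ] n 0.591 t -0.0124
angle flat end near [0.52   0.0663 0.023 ] n 0.524 t -0.0158
angle flat end [0.5505 0.0708 0.023 ] n 0.5548 t -0.0162
angle up end outer [0.5627 0.0731 0.06  ] n 0.5672 t -0.0158
up outer [0.5681 0.0394 0.06  ] n 0.5672 t -0.05
fence foot [0.5893 0.0647 0.015 ] n 0.5922 t -0.0283
fence foot [0.5955 0.0184 0.015 ] n 0.591 t -0.075
fence top near? [0.5789 0.1341 0.055 ] n 0.5927 t 0.0419
fence top [0.5967 0.0366 0.055 ] n 0.5951 t -0.0572
```

View pics/t12.png

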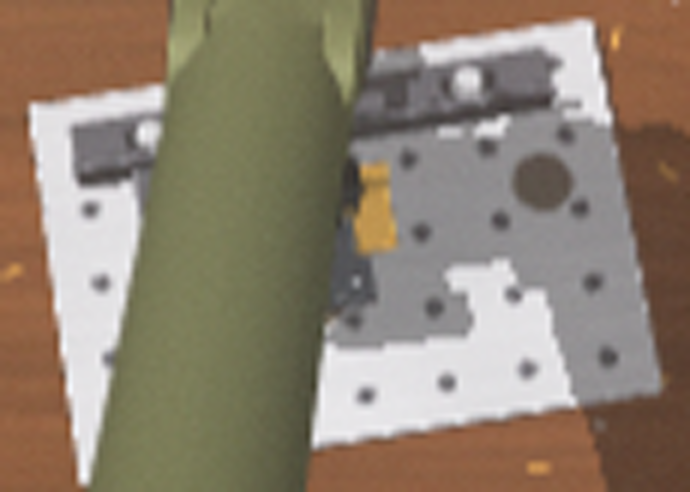

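play_rows(series=[0,0.0015,0,0,0,0,0,0,0.003,0,0,0,0,0,0,0.004,0,0,0,0,0,0,0.005,0,0,0,0,0,0,0.005,0,0,0,0,0])

```text
time: 13.6
position: [0.5652, 0.0165, 0.0307]
tool_rot: [-2.042, -2.388, 0.001]
ft_force: [1.1, -1.6, -0.2]
grip_width: 0.091
```

Run:
```python
from bench import *
from h import *
s=st();w=get_image("wrist"); zoom(w,160,120,330,260,4.5,"pics/w13.png"); np.savez("w13.npz",**w)
s=st()
```

```text
T 13.6 p [0.5652 0.0165 0.0307] yaw -81.06 f [ 1.1 -1.6 -0.2] w 0.091
T 13.65 p [0.5652 0.0165 0.0307] yaw -81.05 f [-0.5 -2.7 -1.3] w 0.089
```

View pics/w13.png

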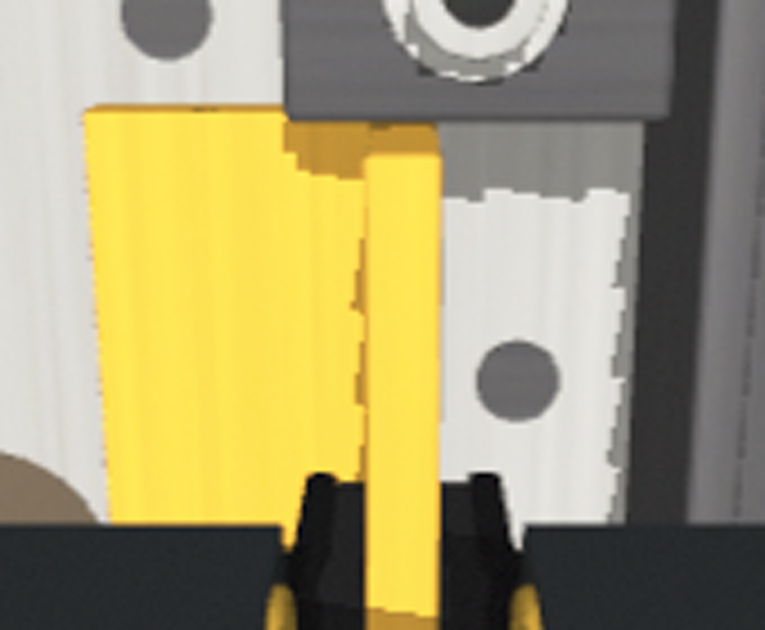

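play_rows(series=[0,0.001,0,0,0,0,0,0,0.002,0,0,0,0,0,0,0.003,0,0,0,0,0,0,0.003,0,0,0,0,0])

```text
time: 13.98
position: [0.5652, 0.0174, 0.0308]
tool_rot: [2.041, 2.385, -0.003]
ft_force: [0.5, -7.7, -1.8]
grip_width: 0.093
```

Run:
```python
from h import *
s=st()
```

```text
T 13.98 p [0.5652 0.0174 0.0308] yaw -81.1 f [ 0.5 -7.7 -1.8] w 0.093
```

The angle is butted: force is -7.7 N in y, and it moved 0.9 mm of the 3 mm commanded. I'll release and lift.

play_rows(series=[20,0,0,0,0,0,0,20,0,0,0,0,0,0,20,0,0,0,0,0,0,20,0,0,0,0,0,0,20,0,0,-0.03,0,0,0,20,0,0,-0.07,0,0,0,20,0,0,-0.1,0,0,0,20,0,0,-0.1,0,0,0])

```text
time: 14.65
position: [0.5695, 0.0209, 0.1375]
tool_rot: [2.036, 2.384, 0.015]
ft_force: [1.8, -0.6, 0.5]
grip_width: 0.199
```

Run:
```python
from bench import *
from h import *
s=st();w=get_image("wrist"); zoom(w,0,0,512,384,1.56,"pics/w14.png"); np.savez("w14.npz",**w)
n=np.array([.9877,.1564]);t=np.array([-.1564,.9877])
p=.540*n-.0707*t; print(p); rel(s,(*p,.12),9)
```

```text
T 14.65 p [0.5695 0.0209 0.1375] yaw -81.0 f [ 1.8 -0.6  0.5] w 0.199
[0.54441548 0.01462561]
t [-0.0023 -0.026   0.0172] r [  0.58   0.47 -90.  ] rows 0.7497346907064973 12.569772699486961
```

View pics/w14.png

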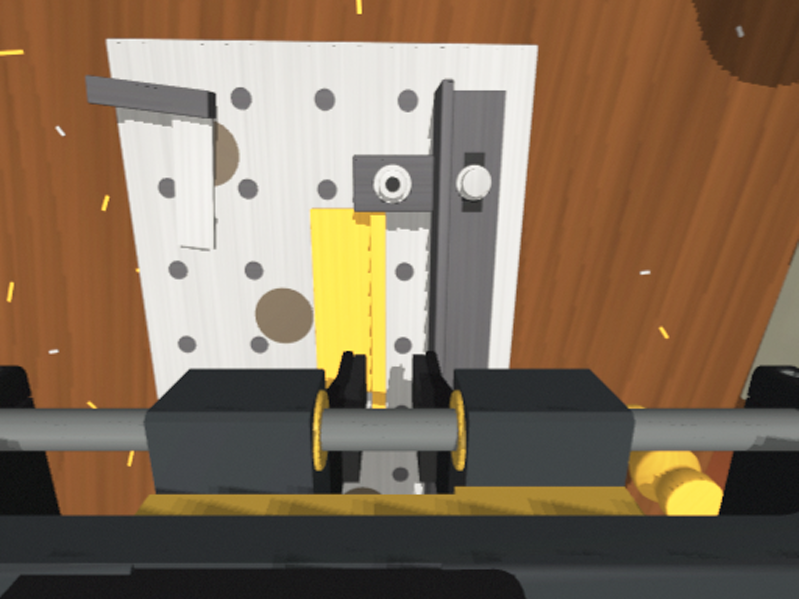

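The angle is still butted and parallel, with about a 25 mm gap to the fence. I'll turn the tool to face the fence.

play_rows(series=[45,-0.002,-0.026,0.01,0,0,-7,45,-0.002,-0.026,0.01,0,0,-14,45,-0.002,-0.026,0.01,0,0,-21,45,-0.002,-0.026,0.01,0,0,-28,45,-0.002,-0.026,0.01,0,0,-35,45,-0.002,-0.026,0.01,0,0,-42,45,-0.002,-0.026,0.01,0,0,-49,45,-0.002,-0.026,0.01,0,0,-56,45,-0.002,-0.026,0.01,0,0,-63,45,-0.002,-0.026,0.01,0,0,-70])

```text
time: 15.53
position: [0.5387, 0.0147, 0.1192]
tool_rot: [-0.291, -3.126, 0.0]
ft_force: [-0.0, 0.8, 0.4]
grip_width: 0.453
```

Run:
```python
from bench import *
from h import *
s=st()
n=np.array([.9877,.1564]);t=np.array([-.1564,.9877])
p=.540*n-.0707*t; R1=Rt(9)@Ro.from_euler('y',-10,degrees=True).as_matrix(); print(R1[:,2]); rel(s,(*p,.08),9,R1); rel(s,(*p,.08),9)
```

```text
T 15.53 p [0.5387 0.0147 0.1192] yaw -10.63 f [-0.   0.8  0.4] w 0.453
[ 0.17151028  0.02716456 -0.98480775]
t [-0.0057  0.001   0.0392] r [ -1.71 -10.04 -19.59] rows 0.951103632265947 3.0829281265048265
t [-0.0057  0.001   0.0392] r [  0.    -0.14 -19.63] rows 0.951103632265947 2.7422677315526114
```

play_rows(series=[45,-0.003,0.001,0.02,-0.8,-5,-10,45,-0.004,0.001,0.039,-1.7,-10,-19.5,45,-0.004,0.001,0.039,-1.7,-10,-19.5,45,-0.004,0.001,0.039,-1.7,-10,-19.5,45,-0.004,0.001,0.039,-1.7,-10,-19.5,45,-0.004,0.001,0.039,-1.7,-10,-19.5])

```text
time: 16.03
position: [0.5444, 0.0147, 0.0821]
tool_rot: [-0.217, 2.958, 0.02]
ft_force: [0.7, -0.3, 0.1]
grip_width: 0.45
```

Run:
```python
from bench import *
from h import *
w=get_image("wrist"); zoom(w,0,0,512,384,1.56,"pics/w15.png"); np.savez("w15.npz",**w)
s=st(); print(np.round(s["joint_positions"],2))
n=np.array([.9877,.1564]);t=np.array([-.1564,.9877])
P=np.array(s["position"])[:2]; print("n,t",P@n,P@t)
p=.541*n-.0707*t; R1=Rt(9)@Ro.from_euler('y',-10,degrees=True).as_matrix(); rel(s,(*p,.030),9,R1)
```

```text
T 16.08 p [0.5449 0.0147 0.0824] yaw 8.43 f [ 0.7  0.7 -0.2] w 0.45
[-0.49  0.09  0.44  2.05 -0.07  0.84  1.71]
n,t 0.540539318958571 -0.07067366284207882
t [ 0.0088 -0.      0.0517] r [-0.11  0.14 -0.56] rows 1.2572272121858312 0.08203134035909823
```

View pics/w15.png

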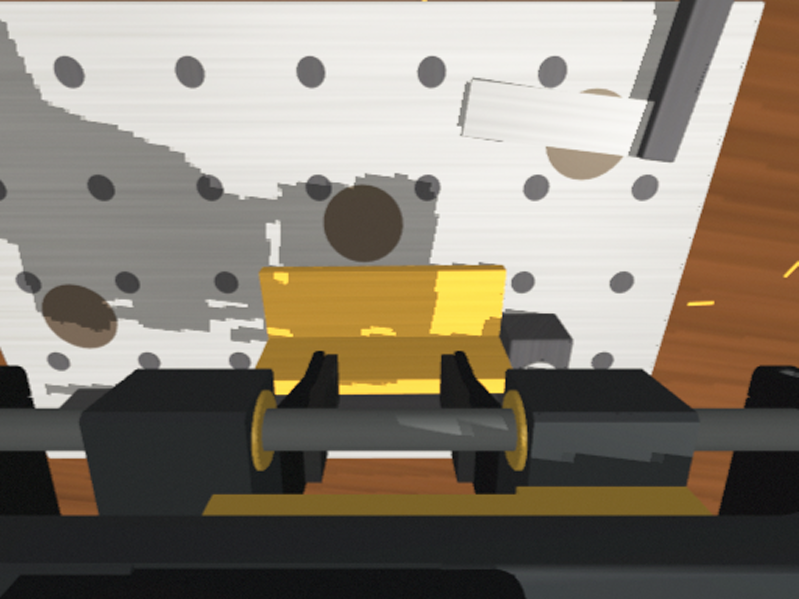

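play_rows(series=[45,0.004,0,0.025,0,0,-0.5,45,0.0088,0,0.05,0,0,-0.5,45,0.0088,0,0.052,0,0,-0.5,45,0.0088,0,0.052,0,0,-0.5,45,0.0088,0,0.052,0,0,-0.5])

```text
time: 16.5
position: [0.5455, 0.0145, 0.03]
tool_rot: [-0.233, 2.956, 0.017]
ft_force: [-0.0, 0.3, 0.7]
grip_width: 0.449
```

Run:
```python
from bench import *
from h import *
s=st()
n=np.array([.9877,.1564]);t=np.array([-.1564,.9877])
P=np.array(s["position"])[:2]; print("n,t",P@n,P@t)
p=.568*n-.0707*t; R1=Rt(9)@Ro.from_euler('y',-10,degrees=True).as_matrix(); rel(s,(*p,.029),9,R1)
```

```text
T 16.5 p [0.5455 0.0145 0.03  ] yaw 9.0 f [-0.   0.3  0.7] w 0.449
n,t 0.541066942670954 -0.07100113279229867
t [-0.0263  0.0003  0.0057] r [-0.13  0.16  0.02] rows 0.6465121691282191 0.028238054266458687
```

play_rows(series=[45,-0.004,0,0.0007,0,0,0,45,-0.008,0,0.0014,0,0,0,45,-0.012,0,0.0021,0,0,0,45,-0.016,0,0.0028,0,0,0,45,-0.02,0,0.0035,0,0,0,45,-0.024,0,0.0042,0,0,0,45,-0.027,0,0.0048,0,0,0,45,-0.0295,0,0.0052,0,0,0,45,-0.0295,0,0.0052,0,0,0])

```text
time: 17.25
position: [0.5746, 0.0192, 0.0291]
tool_rot: [-0.234, 2.956, 0.018]
ft_force: [-1.5, -0.1, 0.2]
grip_width: 0.448
```

Run:
```python
from bench import *
from h import *
s=st()
n=np.array([.9877,.1564]);t=np.array([-.1564,.9877])
P=np.array(s["position"])[:2]; print("n,t",P@n,P@t,"fn,ft",s["ft_force"][:2]@n,s["ft_force"][:2]@t)
w=get_image("wrist"); zoom(w,130,130,370,290,3.2,"pics/w16.png")
e=get_image("side"); zoom(e,230,150,340,240,7,"pics/s16.png")
```

```text
T 17.25 p [0.5746 0.0192 0.0291] yaw 9.03 f [-1.5 -0.1  0.2] w 0.448
n,t 0.570580074062383 -0.07086513586899539 fn,ft -1.4597001857663983 0.14285479460520747
```

View pics/w16.png

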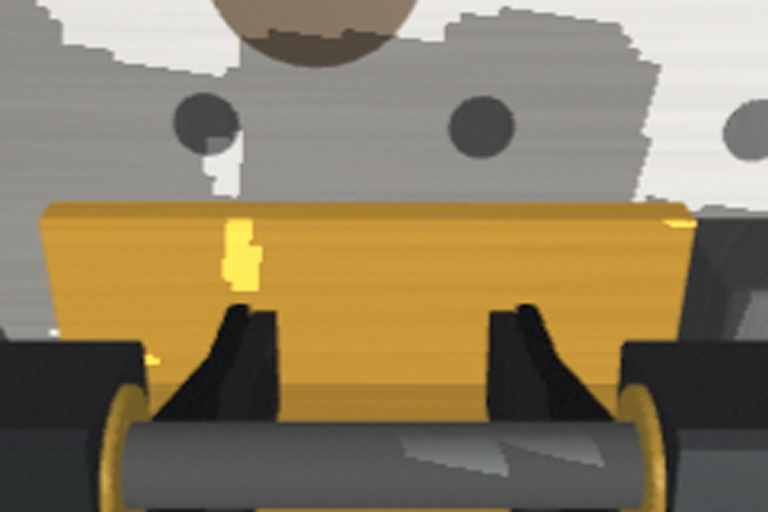

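View pics/s16.png

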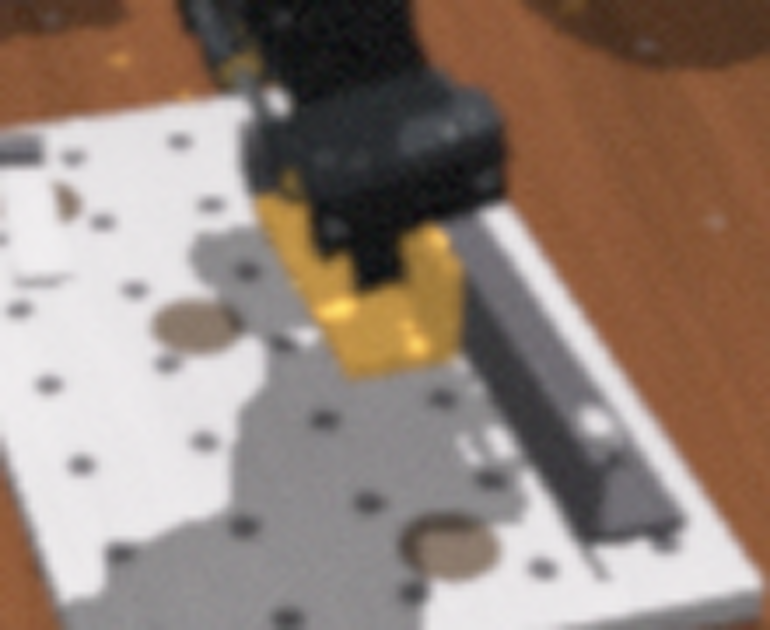

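play_rows(series=[45,-0.001,0,0.0002,0,0,0,45,-0.002,0,0.0004,0,0,0,45,-0.003,0,0.0005,0,0,0,45,-0.004,0,0.0007,0,0,0,45,-0.004,0,0.0007,0,0,0])

```text
time: 17.77
position: [0.5779, 0.0198, 0.0289]
tool_rot: [-0.234, 2.957, 0.018]
ft_force: [-2.4, 0.1, 0.7]
grip_width: 0.448
```

```bash
cat >> h.py <<'E'
def nt():
    s=st();n=np.array([.9877,.1564]);t=np.array([-.1564,.9877])
    P=np.array(s["position"])[:2]; f=np.array(s["ft_force"]); print("n,t",(P@n).round(4),(P@t).round(4),"fn,ft,fz",(f[:2]@n).round(1),(f[:2]@t).round(1),f[2].round(1)); return s
E
python3 -c "
from h import *
nt()"
```

```text
T 17.77 p [0.5779 0.0198 0.0289] yaw 9.03 f [-2.4  0.1  0.7] w 0.448
n,t 0.5739 -0.0708 fn,ft,fz -2.4 0.5 0.7
```

play_rows(series=[45,-0.001,0,0.0002,0,0,0,45,-0.002,0,0.0004,0,0,0,45,-0.003,0,0.0005,0,0,0,45,-0.003,0,0.0005,0,0,0])

```text
time: 18.1
position: [0.5785, 0.0199, 0.0283]
tool_rot: [-0.234, 2.962, 0.018]
ft_force: [-9.0, -1.1, 5.8]
grip_width: 0.447
```

```bash
python3 -c "
from h import *
nt()"
```

```text
T 18.1 p [0.5785 0.0199 0.0283] yaw 9.02 f [-9.  -1.1  5.8] w 0.447
n,t 0.5745 -0.0709 fn,ft,fz -9.1 0.4 5.8
```

The angle has met the fence: fn is -9 N at n=0.5745, where 0.5746 was predicted. I'll back off and lift to check the stop joint.

play_rows(series=[45,0.005,0,-0.001,0,0,0,45,0.01,0,-0.002,0,0,0,45,0.01,0,-0.03,0,0,0,45,0.01,0,-0.07,0,0,0,45,0.01,0,-0.11,0,0,0,45,0.01,0,-0.11,0,0,0,45,0.01,0,-0.11,0,0,0])

```text
time: 18.68
position: [0.5547, 0.0163, 0.1395]
tool_rot: [-0.233, 2.948, 0.02]
ft_force: [-0.1, 0.1, -0.3]
grip_width: 0.448
```

Run:
```python
from bench import *
from h import *
w=get_image("wrist"); zoom(w,0,0,512,384,1.56,"pics/w17.png"); np.savez("w17.npz",**w); zoom(w,280,150,380,270,6,"pics/w17z.png")
nt()
```

```text
T 18.73 p [0.5532 0.0162 0.1372] yaw 9.03 f [-0.2  0.3 -0.8] w 0.453
n,t 0.5489 -0.0705 fn,ft,fz -0.1 0.4 -0.8
```

View pics/w17.png

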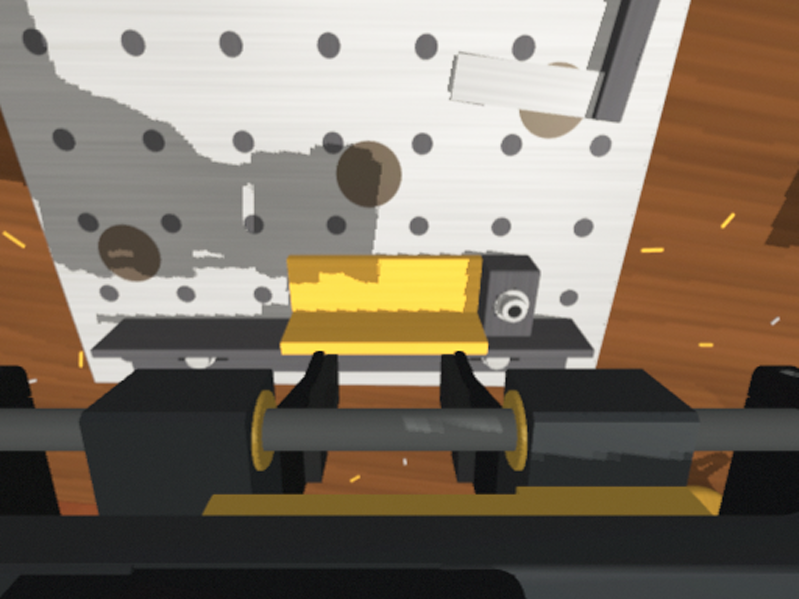

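View pics/w17z.png

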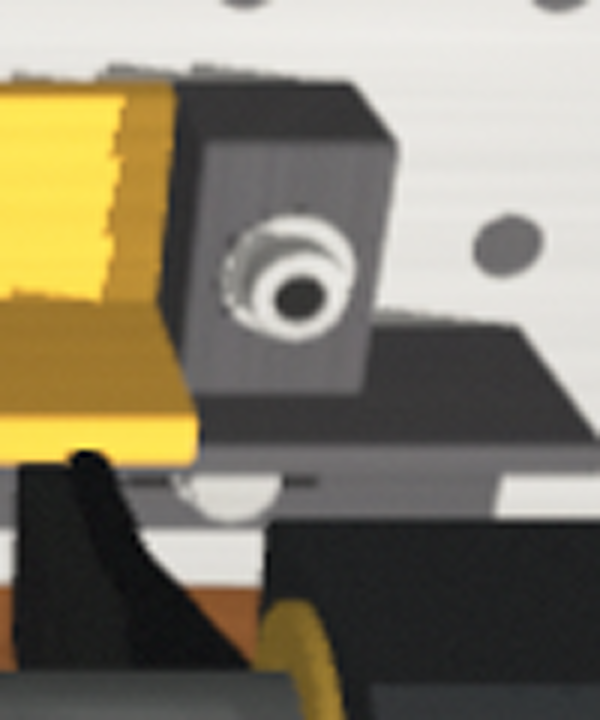

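Run:
```python
from h import *
s=nt()
n=np.array([.9877,.1564]);t=np.array([-.1564,.9877])
R1=Rt(9)@Ro.from_euler('y',-10,degrees=True).as_matrix()
p=.573*n-.157*t; rel(s,(*p,.075),9,R1); rel(s,(*p,.0215),9,R1)
```

```text
T 18.73 p [0.5532 0.0162 0.1372] yaw 9.03 f [-0.2  0.3 -0.8] w 0.453
n,t 0.5489 -0.0705 fn,ft,fz -0.1 0.4 -0.8
t [-0.0125 -0.0865  0.0656] r [-0.06  0.34  0.05] rows 2.619872026220086 0.0483522233111354
t [-0.0029 -0.0864  0.1182] r [-0.06  0.34  0.05] rows 3.5124172381773477 0.0483522233111354
```

play_rows(series=[0,-0.006,-0.04,0.03,0,0,0,0,-0.012,-0.08,0.05,0,0,0,0,-0.0125,-0.0865,0.066,0,0,0,0,-0.0125,-0.0865,0.066,0,0,0,0,-0.0125,-0.0865,0.066,0,0,0,0,-0.0125,-0.0865,0.066,0,0,0,0,-0.0125,-0.0865,0.066,0,0,0])

```text
time: 19.32
position: [0.5894, -0.0645, 0.0732]
tool_rot: [-0.236, 2.956, 0.019]
ft_force: [-0.1, -0.5, 0.5]
grip_width: 0.037
```

Run:
```python
from bench import *
from h import *
s=nt()
n=np.array([.9877,.1564]);t=np.array([-.1564,.9877])
R1=Rt(9)@Ro.from_euler('y',-10,degrees=True).as_matrix()
p=.573*n-.157*t; rel(s,(*p,.0215),9,R1)
w=get_image("wrist"); zoom(w,0,0,512,384,1.56,"pics/w18.png")
nt()
```

```text
T 19.32 p [ 0.5894 -0.0645  0.0732] yaw 9.13 f [-0.1 -0.5  0.5] w 0.037
n,t 0.5721 -0.1559 fn,ft,fz -0.2 -0.4 0.5
t [ 0.0082 -0.0011  0.051 ] r [-0.06  0.12  0.15] rows 1.2394285866920336 0.02777432111355991
T 19.37 p [ 0.5896 -0.0644  0.0735] yaw 9.14 f [-0.2  0.5  0.7] w 0.026
n,t 0.5723 -0.1558 fn,ft,fz -0.1 0.6 0.7
```

View pics/w18.png

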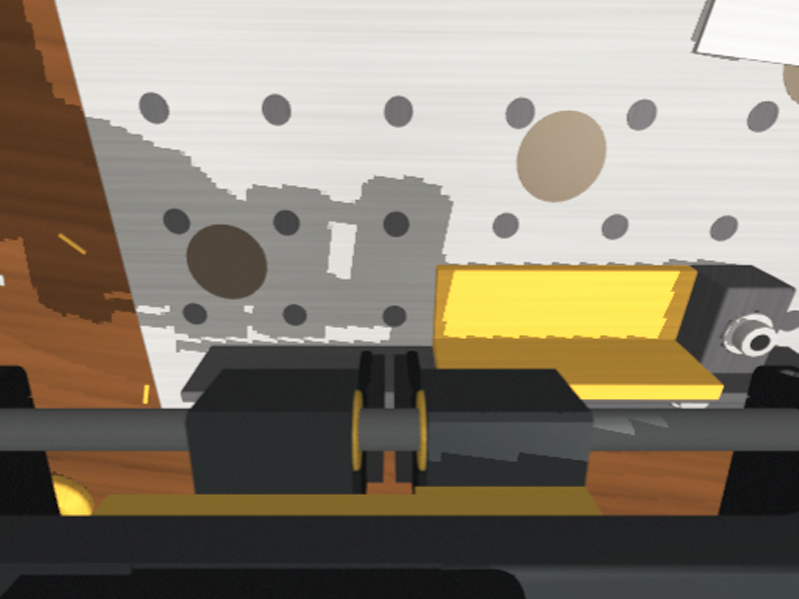

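play_rows(series=[0,0.004,0,0.025,0,0,0,0,0.0085,0,0.045,0,0,0,0,0.0085,0,0.051,0,0,0,0,0.0085,0,0.051,0,0,0,0,0.0085,0.003,0.051,0,0,0,0,0.0085,0.006,0.051,0,0,0,0,0.0085,0.008,0.051,0,0,0,0,0.0085,0.008,0.051,0,0,0])

```text
time: 20.03
position: [0.5894, -0.057, 0.0224]
tool_rot: [-0.235, 2.954, 0.019]
ft_force: [0.1, -0.1, -0.6]
grip_width: 0.005
```

Run:
```python
from bench import *
from h import *
nt();w=get_image("wrist"); zoom(w,200,150,360,270,4.5,"pics/w19.png")
```

```text
T 20.03 p [ 0.5894 -0.057   0.0224] yaw 9.09 f [ 0.1 -0.1 -0.6] w 0.005
n,t 0.5732 -0.1485 fn,ft,fz 0.0 -0.1 -0.6
```

View pics/w19.png

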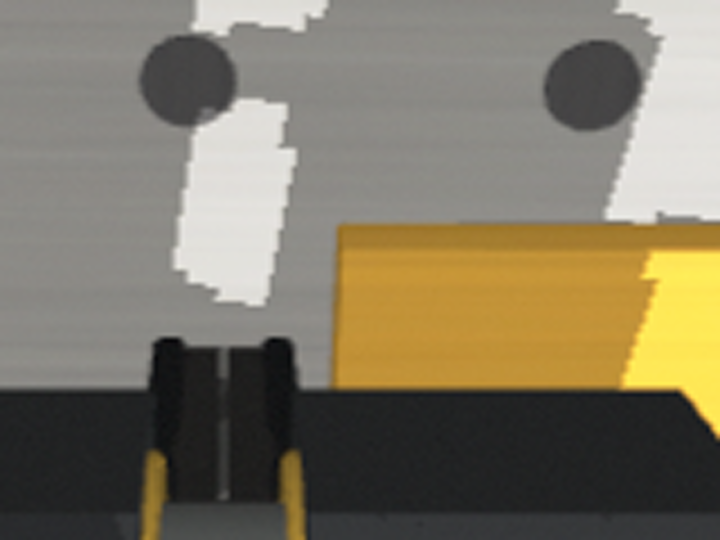

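play_rows(series=[0,0,0.002,0,0,0,0,0,0,0.004,0,0,0,0,0,0,0.006,0,0,0,0,0,0,0.006,0,0,0,0])

```text
time: 20.42
position: [0.5877, -0.0518, 0.0213]
tool_rot: [-0.234, 2.956, 0.018]
ft_force: [0.2, 0.3, -0.7]
grip_width: 0.005
```

```bash
python3 -c "
from h import *
nt()"
```

```text
T 20.42 p [ 0.5877 -0.0518  0.0213] yaw 9.05 f [ 0.2  0.3 -0.7] w 0.005
n,t 0.5723 -0.1431 fn,ft,fz 0.2 0.3 -0.7
```

play_rows(series=[0,0,0.001,0,0,0,0,0,0,0.002,0,0,0,0,0,0,0.003,0,0,0,0,0,0,0.003,0,0,0,0])

```text
time: 20.75
position: [0.5875, -0.0514, 0.0214]
tool_rot: [-0.231, 2.956, 0.014]
ft_force: [1.3, -4.7, -1.1]
grip_width: 0.005
```

```bash
python3 -c "
from h import *
nt()"
```

```text
T 20.75 p [ 0.5875 -0.0514  0.0214] yaw 8.93 f [ 1.3 -4.7 -1.1] w 0.005
n,t 0.5722 -0.1427 fn,ft,fz 0.6 -4.9 -1.1
```

play_rows(series=[0,0,0.001,0,0,0,0,0,0,0.002,0,0,0,0,0,0,0.002,0,0,0,0])

```text
time: 21.0
position: [0.5874, -0.0512, 0.0214]
tool_rot: [-0.23, 2.955, 0.011]
ft_force: [1.8, -7.8, -1.5]
grip_width: 0.008
```

```bash
python3 -c "
from h import *
nt()"
```

```text
T 21.0 p [ 0.5874 -0.0512  0.0214] yaw 8.86 f [ 1.8 -7.8 -1.5] w 0.008
n,t 0.5722 -0.1425 fn,ft,fz 0.6 -8.0 -1.5
```

Pushed with 8 N, the angle doesn't move, so it is firmly butted. I'll return to the inside corner for the final push.

play_rows(series=[0,0,-0.005,0,0,0,0,0,0,-0.012,0,0,0,0,0,0.002,-0.012,-0.03,0,0,0,0,0.005,-0.012,-0.07,0,0,0,45,0.009,0.01,-0.08,0,0,0,45,0.02,0.04,-0.08,0,0,0,45,0.025,0.07,-0.08,0,0,0,45,0.025,0.07,-0.08,0,0,0,45,0.025,0.07,-0.08,0,0,0])

```text
time: 21.75
position: [0.5371, 0.0186, 0.0956]
tool_rot: [-0.24, 2.956, 0.02]
ft_force: [-0.4, -0.5, 0.5]
grip_width: 0.302
```

Run:
```python
from bench import *
from h import *
s=nt()
n=np.array([.9877,.1564]);t=np.array([-.1564,.9877])
R1=Rt(9)@Ro.from_euler('y',-10,degrees=True).as_matrix()
p=.568*n-.0707*t; rel(s,(*p,.030),9,R1)
w=get_image("wrist"); zoom(w,0,0,512,384,1.56,"pics/w20.png")
nt()
```

```text
T 21.75 p [0.5371 0.0186 0.0956] yaw 9.29 f [-0.4 -0.5  0.5] w 0.302
n,t 0.5334 -0.0657 fn,ft,fz -0.5 -0.4 0.5
t [-0.0226 -0.0052  0.0706] r [0.02 0.09 0.29] rows 1.7827063084993366 0.042225881616029505
T 21.8 p [0.5376 0.0168 0.0957] yaw 9.14 f [ 0.4 -0.3  1.3] w 0.345
n,t 0.5336 -0.0675 fn,ft,fz 0.3 -0.3 1.3
```

View pics/w20.png

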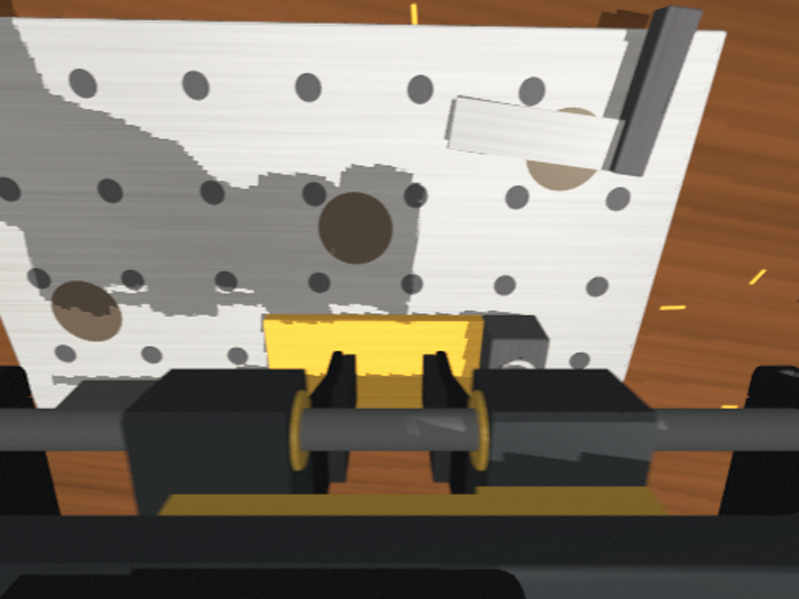

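play_rows(series=[45,-0.02,-0.002,0,0,0,0,45,-0.02,-0.002,0.03,0,0,0,45,-0.02,-0.002,0.06,0,0,0,45,-0.02,-0.002,0.07,0,0,0,45,-0.02,-0.002,0.07,0,0,0,45,-0.02,-0.002,0.07,0,0,0])

```text
time: 22.3
position: [0.5694, 0.0178, 0.0299]
tool_rot: [-0.231, 2.958, 0.016]
ft_force: [0.7, -0.5, 0.3]
grip_width: 0.449
```

```bash
python3 -c "
from h import *
nt()"
```

```text
T 22.3 p [0.5694 0.0178 0.0299] yaw 8.94 f [ 0.7 -0.5  0.3] w 0.449
n,t 0.5652 -0.0715 fn,ft,fz 0.6 -0.6 0.3
```

play_rows(series=[45,-0.003,0,0.0005,0,0,0,45,-0.006,0,0.001,0,0,0,45,-0.0079,0,0.0014,0,0,0,45,-0.0072,0,0.0053,0,0,0,45,-0.0072,0,0.0053,0,0,0,45,-0.0072,0,0.0053,0,0,0])

```text
time: 22.8
position: [0.5779, 0.0204, 0.0263]
tool_rot: [-0.234, 2.955, 0.018]
ft_force: [0.5, -1.1, -0.2]
grip_width: 0.448
```

```bash
python3 -c "
from h import *
nt()"
```

```text
T 22.8 p [0.5779 0.0204 0.0263] yaw 9.03 f [ 0.5 -1.1 -0.2] w 0.448
n,t 0.5739 -0.0702 fn,ft,fz 0.3 -1.2 -0.2
```

play_rows(series=[45,-0.001,0,0.0012,0,0,0,45,-0.0016,0,0.0023,0,0,0,45,-0.0024,0,0.0035,0,0,0,45,-0.0024,0,0.0035,0,0,0])

```text
time: 23.13
position: [0.5784, 0.0205, 0.0245]
tool_rot: [-0.234, 2.962, 0.02]
ft_force: [-16.3, -1.3, 22.8]
grip_width: 0.453
```

```bash
python3 -c "
from h import *
nt()"
```

```text
T 23.13 p [0.5784 0.0205 0.0245] yaw 9.02 f [-16.3  -1.3  22.8] w 0.453
n,t 0.5745 -0.0703 fn,ft,fz -16.3 1.2 22.8
```

play_rows(series=[45,-0.0001,0,-0.0005,0,0,0,45,-0.0001,0,-0.0005,0,0,0,45,-0.0001,0,-0.0005,0,0,0,45,-0.0001,0,-0.0005,0,0,0])

```text
time: 23.47
position: [0.5784, 0.0205, 0.0245]
tool_rot: [-0.234, 2.961, 0.02]
ft_force: [-13.1, -0.4, 18.6]
grip_width: 0.45
```

```bash
python3 -c "
from bench import *
from h import *
nt()
for i in range(3): get_image('top'); nt()"
```

```text
T 23.47 p [0.5784 0.0205 0.0245] yaw 9.02 f [-13.1  -0.4  18.6] w 0.45
n,t 0.5745 -0.0703 fn,ft,fz -13.0 1.6 18.6
T 23.52 p [0.5784 0.0205 0.0245] yaw 9.02 f [-13.3  -1.8  18.8] w 0.449
n,t 0.5745 -0.0703 fn,ft,fz -13.4 0.3 18.8
T 23.57 p [0.5784 0.0204 0.0245] yaw 9.01 f [-13.1  -1.5  17.3] w 0.449
n,t 0.5745 -0.0703 fn,ft,fz -13.1 0.5 17.3
T 23.62 p [0.5784 0.0205 0.0245] yaw 9.02 f [-13.1  -1.2  18.1] w 0.451
n,t 0.5745 -0.0703 fn,ft,fz -13.1 0.9 18.1
```

play_rows(series=[45,-0.001,0,-0.0002,0,0,0,45,-0.0015,0,-0.0003,0,0,0,45,-0.002,0,-0.0004,0,0,0,45,-0.002,0,-0.0004,0,0,0])

```text
time: 23.95
position: [0.5785, 0.0204, 0.0245]
tool_rot: [-0.234, 2.965, 0.02]
ft_force: [-17.3, -1.4, 20.1]
grip_width: 0.451
```

```bash
python3 -c "
from bench import *
from h import *
nt()
for i in range(3): get_image('top'); nt()"
```

```text
T 23.95 p [0.5785 0.0204 0.0245] yaw 9.01 f [-17.3  -1.4  20.1] w 0.451
n,t 0.5745 -0.0703 fn,ft,fz -17.3 1.3 20.1
T 24.0 p [0.5785 0.0205 0.0245] yaw 9.02 f [-16.5  -1.7  20.3] w 0.449
n,t 0.5745 -0.0703 fn,ft,fz -16.5 0.9 20.3
T 24.05 p [0.5785 0.0205 0.0245] yaw 9.02 f [-16.9  -1.7  20.2] w 0.452
n,t 0.5746 -0.0702 fn,ft,fz -17.0 1.0 20.2
T 24.1 p [0.5785 0.0204 0.0245] yaw 9.01 f [-15.8  -2.3  20.7] w 0.448
n,t 0.5745 -0.0703 fn,ft,fz -16.0 0.2 20.7
```

play_rows(series=[45,-0.0007,0,-0.0004,0,0,0,45,-0.0013,0,-0.0008,0,0,0,45,-0.0019,0,-0.0011,0,0,0,45,-0.0019,0,-0.0011,0,0,0])

```text
time: 24.43
position: [0.5785, 0.0205, 0.0246]
tool_rot: [-0.234, 2.968, 0.02]
ft_force: [-16.7, -1.7, 15.2]
grip_width: 0.45
```

```bash
python3 -c "
from bench import *
from h import *
nt()
for i in range(3): get_image('top'); nt()"
```

```text
T 24.43 p [0.5785 0.0205 0.0246] yaw 9.02 f [-16.7  -1.7  15.2] w 0.45
n,t 0.5746 -0.0702 fn,ft,fz -16.7 1.0 15.2
T 24.48 p [0.5785 0.0204 0.0245] yaw 9.01 f [-17.1  -1.9  15.6] w 0.45
n,t 0.5746 -0.0703 fn,ft,fz -17.2 0.8 15.6
T 24.53 p [0.5785 0.0205 0.0246] yaw 9.02 f [-16.1  -1.2  16.2] w 0.452
n,t 0.5746 -0.0703 fn,ft,fz -16.1 1.3 16.2
T 24.58 p [0.5785 0.0205 0.0246] yaw 9.01 f [-16.8  -1.   15.2] w 0.449
n,t 0.5746 -0.0703 fn,ft,fz -16.8 1.6 15.2
```

play_rows(series=[45,0.0007,0,0,0,0,0,45,0.0007,0,0,0,0,0,45,0.0007,0,0,0,0,0,45,0.0007,0,0,0,0,0,45,0.0007,0,0,0,0,0,45,0.0007,0,0,0,0,0])

```text
time: 25.08
position: [0.5784, 0.0205, 0.0246]
tool_rot: [-0.234, 2.967, 0.019]
ft_force: [-15.3, -1.3, 14.0]
grip_width: 0.451
```

Run:
```python
from bench import *
from h import *
nt()
w=get_image('wrist'); zoom(w,0,0,512,384,1.56,"pics/wf.png"); zoom(w,100,150,420,270,2.4,"pics/wfz.png"); nt()
e=get_image('side'); zoom(e,180,95,340,255,3.7,"pics/sf.png"); nt()
d=get_image('top'); zoom(d,110,90,350,270,3.3,"pics/tf.png")
```

```text
T 25.08 p [0.5784 0.0205 0.0246] yaw 9.02 f [-15.3  -1.3  14. ] w 0.451
n,t 0.5745 -0.0703 fn,ft,fz -15.4 1.1 14.0
T 25.13 p [0.5784 0.0204 0.0246] yaw 9.01 f [-14.6  -1.5  13.5] w 0.449
n,t 0.5745 -0.0703 fn,ft,fz -14.6 0.8 13.5
T 25.18 p [0.5785 0.0205 0.0246] yaw 9.02 f [-15.5  -2.2  14.4] w 0.447
n,t 0.5746 -0.0703 fn,ft,fz -15.6 0.3 14.4
```

View pics/wfz.png

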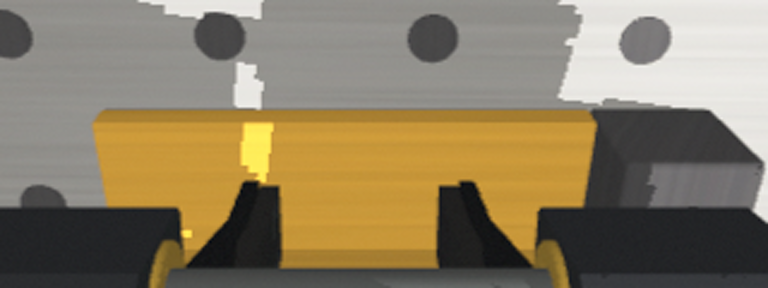

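View pics/sf.png

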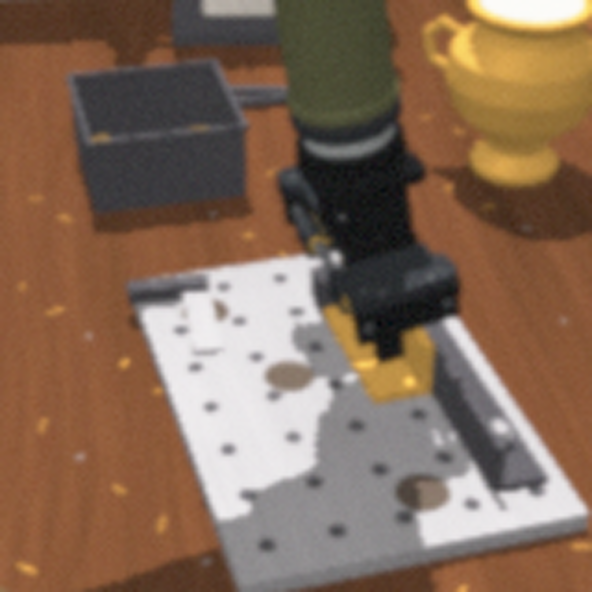

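View pics/tf.png

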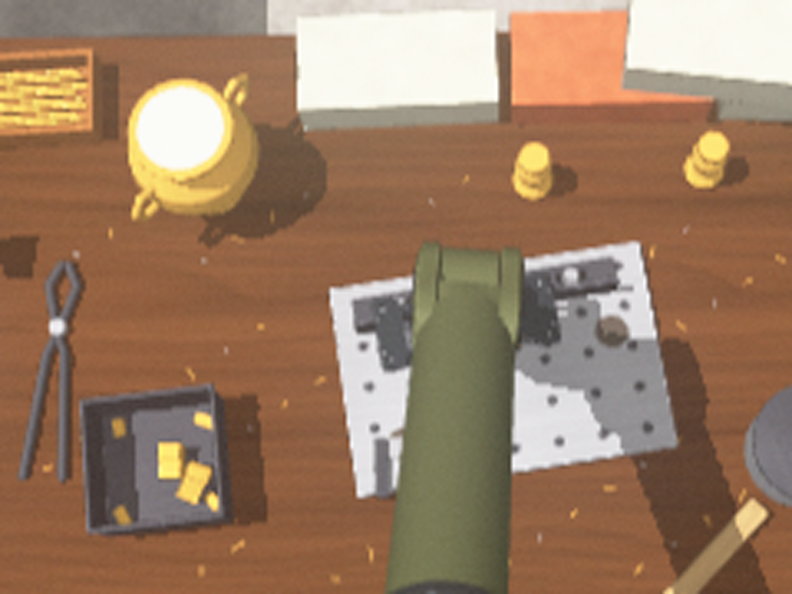

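The wrist view shows the left end closed on the stop at about (595,115) and a straight top edge. The side view shows the angle flat on the plate and against the fence. The top view shows both offcuts in the bin at (170,460) and (193,480), and the bystanders unmoved. The force is steady at about 15 N against the fence and 14 N down, so I'll hand in.

Run:
```python
from bench import *
from h import *
nt(); print(close_job()); nt()
```

```text
T 25.23 p [0.5785 0.0205 0.0246] yaw 9.02 f [-15.5  -1.9  13.9] w 0.453
n,t 0.5745 -0.0702 fn,ft,fz -15.6 0.6 13.9
the job is handed in; nothing more can be done
None
the job is handed in; nothing more can be done
```

I put both offcuts in the scrap bin, seated the brass angle in the jig, and handed the job in at 25.2 s with the arm still pushing.

- **Seating:** I gripped the angle by its upright leg, turned it parallel to the fence and slid it to the stop. Then I pushed it onto the fence with both fingers and nudged its right end with 8 N; it moved only about 0.2 mm.
- **Final push:** the last reading was 15.6 N against the fence and 13.9 N down. It held within about 1 N over the last few readings, with no movement of the tool.
- **Last camera checks:** I saw no gap at the stop or the fence, and the flat leg lies on the plate. Both offcuts are in the bin, and the bystanders in view look unmoved; the arm partly hid the try square from above, and I took no measurements of them.
- **Limits of these checks:** gaps under about 0.5 mm can't be seen in the pictures, so the tight fit rests mainly on the contact forces. The downward force is about 1 N under the 15 N asked. No check failed, though the camera views disagreed by up to about 7 mm on early positions, which I settled with wrist-camera views and contact.

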